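# Roll embossing rollers key-strip up and load the magazine

### The job

Open the keeper of the roller magazine. Roll every embossing roller in the felt tray until its pink key strip is uppermost, then lay each in a groove of its own (any groove) and push it along, under the roof, fully home against the end stop with the strip still on top. When all the rollers are in, slide the keeper fully closed so that they are locked in, and leave the other things on the table where they are.

Things in the scene. Friction and masses are not known exactly. Their poses are not given: they have to be found in the camera images.
- magazine: fixed plywood magazine, 231 mm deep (x), 236 mm wide (y), origin on the table 149 mm behind its front (robot-side) edge; x points into it along the grooves, y to its left, z up. Three V grooves along x at y = -75, 0, 75 mm. Open apron x = -149 to -42 mm, keeper slot -42 to -22; flat roof x = 0 to 82 mm (underside 56, top 64 mm up) with openings 44 mm wide; end stop across the grooves at x = 75 mm
- home1 (a point): centre of a roller fully home in the right-hand (y = -75 mm) groove: magazine x = +30 mm, 26.8 mm up; axes as the magazine. A roller anywhere in the groove has its centre at this height. Groove faces slope 30 degrees, upper edges 15 mm up, 16 mm either side of the middle. A homed roller's front end sticks out 15 mm in front of the roof, so it goes in only by a push endwise from the apron
- home2 (a point): centre of a roller fully home in the middle (y = 0) groove: magazine x = +30 mm, 26.8 mm up; axes as the magazine. A roller anywhere in the groove has its centre at this height. Groove faces slope 30 degrees, upper edges 15 mm up, 16 mm either side of the middle. A homed roller's front end sticks out 15 mm in front of the roof, so it goes in only by a push endwise from the apron
- home3 (a point): centre of a roller fully home in the left-hand (y = +75 mm) groove: magazine x = +30 mm, 26.8 mm up; axes as the magazine. A roller anywhere in the groove has its centre at this height. Groove faces slope 30 degrees, upper edges 15 mm up, 16 mm either side of the middle. A homed roller's front end sticks out 15 mm in front of the roof, so it goes in only by a push endwise from the apron
- felt_tray: fixed shallow tray, grey-white felt floor level with the table, where the rollers start; inside it measures 353 mm (x) by 390 mm (y), with a wooden lip 15 mm high and 6 mm thick all round. Origin at the middle of its floor, axes as the world
- keeper (a joint): brass sliding keeper of the magazine, in m: 0 = closed (an upright tab before each groove), 0.0375 = fully open (the tabs stand between the grooves); it opens by sliding towards the magazine's +y, stays where left, friction about 1.5 N. Tabs are 24 mm wide, 6 mm thick, 44 mm high, at magazine x = -32 mm.
- keeper_grip (a point): gripping point of the keeper's upright pink pull, 34 mm above the table; the pull is a block 14 mm thick along the magazine's x, 26 mm along y, top 52 mm above the table. It lies at magazine x = -32 mm, y = 192 mm plus the keeper's value; same axes as the magazine
- roller1_c (a point): centre of a loose embossing roller (may be absent): cylinder 36 mm across, 90 mm long, about 170 g, light wood with copper rings and brass ends, and one pink key strip 9 mm wide along its whole length, flush. x = its long axis (ends alike); z points from the axis to the strip, straight up when the strip is uppermost. Lying on tray or table its centre is 18 mm up; it rolls when pushed, but soon stops
- roller2_c (a point): centre of a loose embossing roller (may be absent): cylinder 36 mm across, 90 mm long, about 170 g, mid-brown wood with copper rings and brass ends, and one pink key strip 9 mm wide along its whole length, flush. x = its long axis (ends alike); z points from the axis to the strip, straight up when the strip is uppermost. Lying on tray or table its centre is 18 mm up; it rolls when pushed, but soon stops
- roller3_c (a point): centre of a loose embossing roller (may be absent): cylinder 36 mm across, 90 mm long, about 170 g, dark steel with copper rings and brass ends, and one pink key strip 9 mm wide along its whole length, flush. x = its long axis (ends alike); z points from the axis to the strip, straight up when the strip is uppermost. Lying on tray or table its centre is 18 mm up; it rolls when pushed, but soon stops
- roller4_c (a point): centre of a loose embossing roller (may be absent): cylinder 36 mm across, 90 mm long, about 170 g, dark wood with copper rings and brass ends, and one pink key strip 9 mm wide along its whole length, flush. x = its long axis (ends alike); z points from the axis to the strip, straight up when the strip is uppermost. Lying on tray or table its centre is 18 mm up; it rolls when pushed, but soon stops
- chalk: bystander, to be left alone: disc of pale pink tailor's stone, 44 mm across, 13 mm high; origin at its underside
- tape: bystander, to be left alone: white tape ring, 68 mm across, 18 mm high; origin at its underside
- cone_pink: bystander, to be left alone: pink thread cone, 60 mm across the foot, 90 mm tall; origin at its underside
- cone_grey: bystander, to be left alone: grey thread cone, 60 mm across the foot, 90 mm tall; origin at its underside
- ruler: bystander, to be left alone: clear ruler, 300 x 32 x 6 mm, long side along x; origin at its underside
- scissors: bystander, to be left alone: scissors with pink handles, 200 mm long, flat on the table; origin at its underside
Not all that is in view belongs to the job. What is shaped like the part that bears roller3_c but green or red is not meant.

How it is judged:
By the outcome, as a careful person would: the job done as asked, in the order asked, and still so for the second after the job is handed in, with the robot touching nothing.
Of roller1, roller2, roller3, roller4 only 2 to 3 are there at a start; the rules pass over those that are not, and their reading is None.
At some moment in a run one of roller1, roller2, roller3, roller4 may be knocked a few centimetres aside while the robot is not near it.
Once in a run the grip may slacken for a moment while it holds something.
It also fails if it takes over 210 s, if anything falls off the work surface, if the arm or the gripper's body presses on something with over 40 N, if the wrist force passes 120 N, or if a joint passes its speed limit or range.

### The arm

A 7-joint arm with a two-finger parallel gripper is mounted at the origin on the work surface. World frame = base frame: x ahead of the robot, y to its left, z up, the work surface at z = 0. Lengths are in m, angles in rad, forces in N, time in s.
With the tool pointing down it reaches from about 0.425 to 0.925 m from the base axis. Payload 6.8 kg.
Tool frame: the origin (TCP) lies on the centre line of the jaws, within the pads' length; the fingertips stand 8 mm ahead of it and the grasp point (between the pads) lies 11 mm behind it (bot.tips_ahead is the distance from the TCP to the fingertips, in m); z points along the fingers, y is the line along which they close (so a half turn about z gives the same grasp; the last joint's range is limited). The gripper opens to 85 mm and grips with 20 to 120 N. Pads are 22 mm wide; open, the fingers measure 114 mm over their backs; the gripper's body (76 mm by 85 mm) begins 54 mm behind the grasp point. The pads swing forward as they close: fully open they stand 13 mm farther back than shut.
Start: joints at [-1.33, 0.477, 0.022, 1.555, -0.011, 1.109, -0.083], TCP at [0.231, 0.634, 0.209] pointing down, gripper open.
Joint ranges: [-2.96, 2.96], [-0.34, 2.1], [-1.41, 1.46], [0.24, 2.44], [-1.37, 4.51], [0.17, 1.92], [-2.96, 2.96]. Speed limits (rad/s): [2.39, 2.39, 3.14, 3.14, 3.14, 3.14, 3.14].

### API

Orientations are given as a unit quaternion [w, x, y, z].
In Python, from station import bot gives the robot as it stands.
- The arm moves only by the tool send_rows, never from a script. Its argument "deltas" is text: rows parted by semicolons, each of 4 numbers parted by spaces: the shift along the tool's x, y, z in m, then the turn about the tool's z in degrees. In form: x y z spin; .... A call has 1 to 5 rows; each row is the pose to reach, as a shift and turn from the pose commanded when the call began, along the tool's axes at that moment; what a row does not reach only later rows make up. A row lasts 1/10 s, in which the tool goes at most 50 mm and 8.59 degrees, less where a joint would pass 70% of its speed; a pose out of reach is approached as far as the arm can. A call with a gripper value outside its range is refused whole. "claw" is the opening, from 0 (shut) to 1 (fully open), set as the call begins (left out, the last holds). The fingers move at their own pace and stop on an object; "force" is the grip in N (left out, the last holds). Time passes only in rows, so rows that repeat a pose let the fingers close. It gives the time, the measured TCP pose, the force, the opening and the grip force at its end, in the units of the state.
- bot.get_obs(): the state, without advancing time (a new reading comes with each control period).
- bot.read_camera(name): name is "side" or "top" or "wrist"; returns a dict with "img" (384x512x3 uint8, red, green, blue), "depth" (384x512 float32, m along the optical axis (not along the pixel's ray), 0 where there is no reading), "fx", "fy", "cx", "cy" (pixels), "camera_from_world" (4x4, takes a point from world to camera coordinates). Camera axes: x right, y up, looking along -z (the intrinsics and any distortion apply to the point x, -y, -z); pixel columns grow to the right and rows downward; lengths in m; the calibration is good to about 2 mm. A picture is of the moment at which its call begins.
- bot.hand_in(): hands the job in; it is judged then, once.
Trained networks look in a picture, given as the dict that the camera call returned (one of the last four; its "shot" number tells which), for a name from the list of things; names that differ only in an ending like _2 or _b are one class to them, and where a whole thing is asked for, a point or a joint stands for the part that bears it (a point fixed in the world has none). Each returns a list of dicts, best first, with "confidence" (0 to 1); they miss things now and then, are a little off and sometimes report something else, mostly with a low value. They report only what shows in the picture. A call takes as long as a camera call. They do not tell look-alikes from the thing itself.
- bot.masks_of(picture, query): "mask" (384x512 bool, what is visible of it).
- bot.landmark_of(picture, query): "xyz" ([x, y, z] in m, in world coordinates, good to about 4 mm: a listed point, or the origin of a listed thing).
The state is a dict: "t": time; "q": joint angles; "joint_vel": joint speeds; "joint_torque": joint torques, N m; "eef_pos": TCP position; "tool_rot": TCP orientation; "contact_force": force on the tool from outside, world axes, zero at the start; "torque": the same for the moment, N m; "gripper_width": opening from 0.0 (shut) to 1.0 (fully open); "grasp_force": force on a finger pad.
Only numpy, scipy, OpenCV 4.12 (cv2) and the standard library are available. Lean on these libraries where they do the work, as an engineer would, in place of code of your own. Each camera call takes 0.05 s, during which the arm holds its last target. There are 200 camera calls.

## Working session

There is one attempt and no reset: what is moved stays moved. The work goes in short steps, Python scripts to look and compute and a tool call to move; the robot and the scene stay as the last step left them, time stands still between calls to the robot, and variables do not carry over. Pictures are saved under pics/ and viewed, at most 14 in all, crops included, and the job is handed in when it is done.

Besides the shell and the picture viewer there is one more tool, called after ">>>" by a JSON object that holds its "name" and its "arguments". send_rows: Moves the arm, as the interface text tells. Its arguments: {"type":"object","properties":{"deltas":{"type":"string"},"claw":{"type":"number"},"force":{"type":"number"}},"required":["deltas"]}

```bash
ls; mkdir -p pics
cat > h.py <<'E'
import numpy as np, cv2
from station import bot
def cloud(p):
    h,w=p['depth'].shape; v,u=np.mgrid[:h,:w]; d=p['depth']
    X=np.stack([(u-p['cx'])/p['fx']*d,-(v-p['cy'])/p['fy']*d,-d,np.ones_like(d)],-1)
    return (X@np.linalg.inv(p['camera_from_world']).T)[...,:3]
def save(p,n,s=1.5): cv2.imwrite('pics/'+n,cv2.resize(p['img'][...,::-1],None,fx=s,fy=s))
def pix(p,P):
    c=p['camera_from_world']@np.r_[P,1]; return [round(float(p['cx']+p['fx']*c[0]/-c[2])),round(float(p['cy']-p['fy']*c[1]/-c[2]))]
E
python3 - <<'E'
from h import *
print(bot.get_obs())
for n in ['top','side']:
    p=bot.read_camera(n); save(p,n+'0.png')
    for q in ['roller1_c','roller2_c','roller3_c','roller4_c','magazine','home1','home2','home3','keeper_grip','felt_tray','chalk','tape','cone_pink','cone_grey','ruler','scissors']:
        print(n,q,[(round(r['confidence'],2),np.round(r['xyz'],3).tolist(),pix(p,r['xyz'])) for r in bot.landmark_of(p,q)[:4]])
E
```

```text
pics
{'t': 0.0, 'q': array([-1.33013834,  0.47783196,  0.02234523,  1.55644856, -0.01148505,
        1.10932721, -0.08312074]), 'joint_vel': array([-0.00116137, -0.00013913, -0.00029604, -0.00065848, -0.0009652 ,
        0.00093944,  0.00053964]), 'joint_torque': array([-1.85163117e-03, -5.96444213e+01,  1.60719831e+00, -2.81203634e+01,
        1.24243877e-02,  9.26003850e-03, -8.70439806e-06]), 'eef_pos': array([0.23047408, 0.63375031, 0.20840575]), 'tool_rot': array([-8.55225049e-05,  1.73495185e-01,  9.84834266e-01, -9.39490685e-04]), 'contact_force': array([-0.12813721,  0.35922179, -0.55069617]), 'torque': array([-0.03868627, -0.02737192,  0.00040111]), 'grasp_force': 0.0, 'gripper_width': 1.0023905648783882}
top roller1_c []
top roller2_c [(0.8, [0.41, -0.322, 0.019], [353, 233]), (0.65, [0.763, -0.119, -0.003], [293, 136])]
top roller3_c [(0.68, [0.255, -0.25, 0.019], [333, 278]), (0.57, [0.261, -0.386, 0.018], [373, 277]), (0.49, [0.547, -0.414, 0.02], [378, 194])]
top roller4_c [(0.29, [0.532, -0.289, 0.004], [341, 199])]
top magazine [(0.62, [0.631, 0.132, 0.0], [223, 169])
[... 1568 characters left out ...]
89, 181]), (0.57, [0.666, 0.062, 0.027], [305, 190])]
side home3 [(0.79, [0.664, 0.136, 0.028], [298, 173]), (0.61, [0.638, 0.132, 0.0], [289, 181]), (0.57, [0.666, 0.062, 0.027], [305, 190])]
side keeper_grip [(0.69, [0.593, 0.327, 0.036], [265, 135])]
side felt_tray [(0.71, [0.535, -0.294, 0.0], [284, 317])]
side chalk [(0.72, [0.558, -0.256, 0.004], [290, 299])]
side tape [(0.65, [0.668, -0.428, -0.001], [361, 369])]
side cone_pink [(0.58, [0.764, -0.118, 0.002], [357, 242])]
side cone_grey [(0.94, [0.764, -0.242, 0.003], [374, 283])]
side ruler [(0.73, [0.597, 0.443, -0.002], [260, 124]), (0.27, [0.633, 0.131, 0.002], [288, 182])]
side scissors [(0.6, [0.435, 0.356, -0.002], [217, 143])]
```

View pics/top0.png

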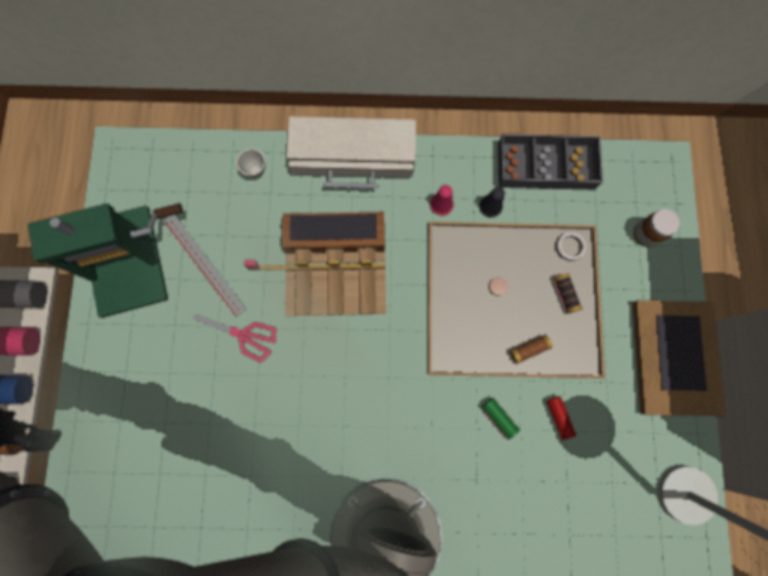

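View pics/side0.png

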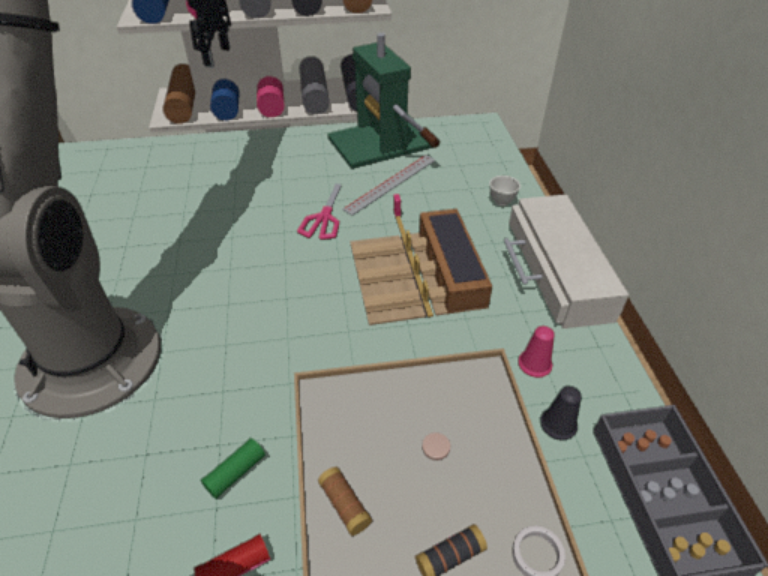

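Top view (at 1.5×): brown roller at (530,348) and dark steel roller at (568,293) are in the tray. Magazine at (335,265), keeper pull at (252,264). The look-alikes are green (501,418) and red (562,417), both outside the tray and the wrong colour. I take brown as roller2 and dark steel with copper rings as roller3; the wrist view will confirm that. No strip shows yet.

>>> {"name": "send_rows", "arguments": {"deltas": "-0.23 -0.11 -0.04 -20; -0.23 -0.11 -0.04 -20; -0.23 -0.11 -0.04 -20; -0.23 -0.11 -0.04 -20; -0.23 -0.11 -0.04 -20", "claw": 0}}

```text
t: 2.2
eef_pos: [0.4049, 0.4565, 0.2487]
tool_rot: [0.0, -0.0, 1.0, 0.0]
contact_force: [0.1, 1.6, 0.2]
gripper_width: 0.144
grasp_force: 0.0
```

>>> {"name": "send_rows", "arguments": {"deltas": "-0.11 -0.2 0 0; -0.11 -0.2 0 0; -0.11 -0.2 0 0; -0.11 -0.2 0 0; -0.11 -0.2 0 0"}}

```text
t: 2.7
eef_pos: [0.5159, 0.2531, 0.2485]
tool_rot: [0.001, 0.003, 1.0, -0.001]
contact_force: [0.8, -0.9, -0.3]
gripper_width: -0.002
grasp_force: 0.0
```

```bash
cat >> h.py <<'E'
from scipy.spatial.transform import Rotation as R
def tool():
    o=bot.get_obs(); q=o['tool_rot']; M=R.from_quat(q[[1,2,3,0]]).as_matrix(); return o['eef_pos'],M,np.degrees(np.arctan2(M[1,1],M[0,1])),o
def go(P,phi=None):
    """shift in tool axes and spin to reach TCP P with the closing line at world angle phi (deg)"""
    p,M,f,_=tool(); s=0 if phi is None else (f-phi+90)%180-90
    print('tcp',p.round(4),'phi',round(f,1),'-> rows',(M.T@(np.array(P)-p)).round(4),'spin',round(s,1))
def marks(p,*qs):
    for q in qs: print(q,[(round(r['confidence'],2),np.round(r['xyz'],4).tolist(),pix(p,r['xyz'])) for r in bot.landmark_of(p,q)[:4]])
E
python3 - <<'E'
from h import *
p=bot.read_camera('wrist'); save(p,'w1.png'); t=tool(); print(t[0],t[2],t[3]['contact_force'])
marks(p,'home1','home2','keeper_grip','magazine')
C=cloud(p)
# roof top points
m=(abs(C[...,2]-0.064)<0.003)&(p['depth']>0); pts=C[m][:,:2].astype(np.float32); print(len(pts))
if len(pts)>50:
    print(cv2.minAreaRect(pts), np.percentile(pts,[1,99],axis=0))
p=bot.read_camera('top'); C=cloud(p)
m=(abs(C[...,2]-0.064)<0.004)&(p['depth']>0)&(abs(C[...,0]-.67)<.1)&(abs(C[...,1]-.135)<.15); pts=C[m][:,:2].astype(np.float32); print(len(pts),cv2.minAreaRect(pts))
E
```

```text
[0.51797124 0.24912629 0.24857756] 89.43534763578091 [ 2.0572472  -3.4308257   0.32062385]
home1 [(0.82, [0.6565, 0.2045, 0.0244], [220, 256]), (0.69, [0.6637, 0.1376, 0.0305], [169, 264]), (0.65, [0.668, 0.0606, 0.0296], [112, 266])]
home2 [(0.82, [0.6565, 0.2045, 0.0244], [220, 256]), (0.69, [0.6637, 0.1376, 0.0305], [169, 264]), (0.65, [0.668, 0.0606, 0.0296], [112, 266])]
keeper_grip [(0.91, [0.5951, 0.3293, 0.0361], [318, 217]), (0.21, [0.5991, 0.446, 0.0026], [400, 209])]
magazine [(0.59, [0.6325, 0.1343, 0.0008], [170, 232])]
7374
((0.6550551056861877, 0.2887793779373169), (0.08394482731819153, 0.5459616780281067), 5.310742378234863) [[0.61666249 0.02012578]
 [0.71510477 0.54835551]]
1295 ((0.6725505590438843, 0.1354440599679947), (0.08285847306251526, 0.2316114753484726), 2.3347411155700684)
```

View pics/w1.png

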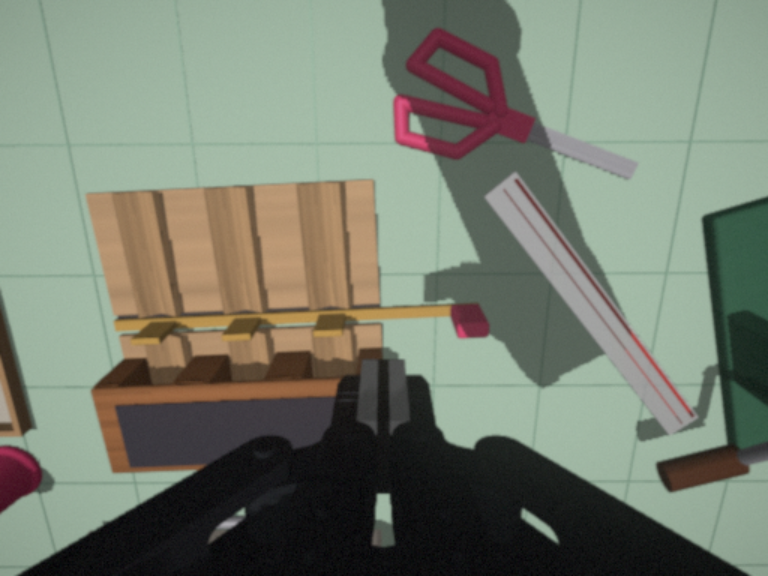

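Wrist view: the keeper is closed, with its tabs before the grooves at (155,330), (242,327) and (330,323). The pink pull is at (470,321). The scissors and ruler are clear of the work. Magazine origin is about (0.632, 0.1345), yaw 2.3°.

```bash
cat >> h.py <<'E'
O=np.array([.632,.1345]); Y=np.radians(2.3)
def mag(x,y,z): return [O[0]+x*np.cos(Y)-y*np.sin(Y),O[1]+x*np.sin(Y)+y*np.cos(Y),z]
E
python3 - <<'E'
from h import *
p=bot.read_camera('wrist'); C=cloud(p)
for u,v in [(270,208),(285,208),(260,209),(312,213),(318,208),(220,218),(104,220)]: print((u,v),C[v,u].round(4))
go(mag(-.032,.152,.12),92.3); go(mag(-.032,.152,.042),92.3); go(mag(-.032,.204,.042),92.3)
E
```

```text
(270, 208) [0.5918 0.279  0.0051]
(285, 208) [0.591  0.2987 0.0072]
(260, 209) [0.5932 0.2657 0.0053]
(312, 213) [0.5854 0.3289 0.0384]
(318, 208) [ 0.5937  0.3437 -0.    ]
(220, 218) [0.5942 0.2155 0.0339]
(104, 220) [0.6006 0.0667 0.0259]
tcp [0.5129 0.2598 0.2481] phi 90.2 -> rows [-0.0812  0.025   0.1281] spin -2.1
tcp [0.5129 0.2598 0.2481] phi 90.2 -> rows [-0.0812  0.0249  0.2061] spin -2.1
tcp [0.5129 0.2598 0.2481] phi 90.2 -> rows [-0.0793  0.0769  0.2061] spin -2.1
```

>>> {"name": "send_rows", "arguments": {"deltas": "-0.077 0.03 0.12 -2; -0.077 0.03 0.12 -2; -0.077 0.03 0.12 -2; -0.077 0.03 0.12 -2; -0.077 0.03 0.12 -2"}}

```text
t: 3.55
eef_pos: [0.5895, 0.2892, 0.1267]
tool_rot: [-0.001, -0.019, 1.0, -0.001]
contact_force: [0.6, -0.4, 1.2]
gripper_width: -0.001
grasp_force: 0.0
```

Run:
```python
from h import *
go(mag(-.032,.152,.036),92.3)
for i in range(3): bot.read_camera('top')
go(mag(-.032,.152,.036),92.3)
```

```text
tcp [0.5895 0.2892 0.1267] phi 92.1 -> rows [-0.0045 -0.0042  0.0907] spin -0.2
tcp [0.591  0.2891 0.1304] phi 92.1 -> rows [-0.0026 -0.0043  0.0944] spin -0.2
```

>>> {"name": "send_rows", "arguments": {"deltas": "-0.003 -0.003 0.045 0; -0.003 -0.003 0.092 0; -0.003 -0.003 0.092 0; -0.003 -0.003 0.092 0"}}

```text
t: 4.1
eef_pos: [0.594, 0.2856, 0.0379]
tool_rot: [0.0, -0.018, 1.0, 0.0]
contact_force: [-0.4, 0.1, 1.6]
gripper_width: 0.003
grasp_force: 0.0
```

>>> {"name": "send_rows", "arguments": {"deltas": "0 0.015 0 0; 0 0.03 0 0; 0 0.042 0 0; 0 0.05 0 0; 0 0.05 0 0"}}

```text
t: 4.6
eef_pos: [0.5915, 0.338, 0.0365]
tool_rot: [0.0, -0.019, 1.0, 0.001]
contact_force: [0.6, 0.2, -0.3]
gripper_width: -0.001
grasp_force: 0.0
```

Run:
```python
from h import *
p=bot.read_camera('wrist'); go(mag(-.032,.202,.036),92.3); print(tool()[3]['contact_force'])
C=cloud(p); m=bot.masks_of(p,'keeper')
marks(p,'keeper_grip'); save(p,'w2.png')
p=bot.read_camera('top'); marks(p,'keeper_grip')
```

```text
tcp [0.5917 0.3363 0.0362] phi 92.1 -> rows [-0.0001 -0.0013  0.0002] spin -0.2
[-0.54233364  0.20363093  0.40441149]
keeper_grip [(0.89, [0.5937, 0.3264, 0.0365], [235, 237])]
keeper_grip [(0.8, [0.5891, 0.3186, 0.0358], [168, 176])]
```

View pics/w2.png

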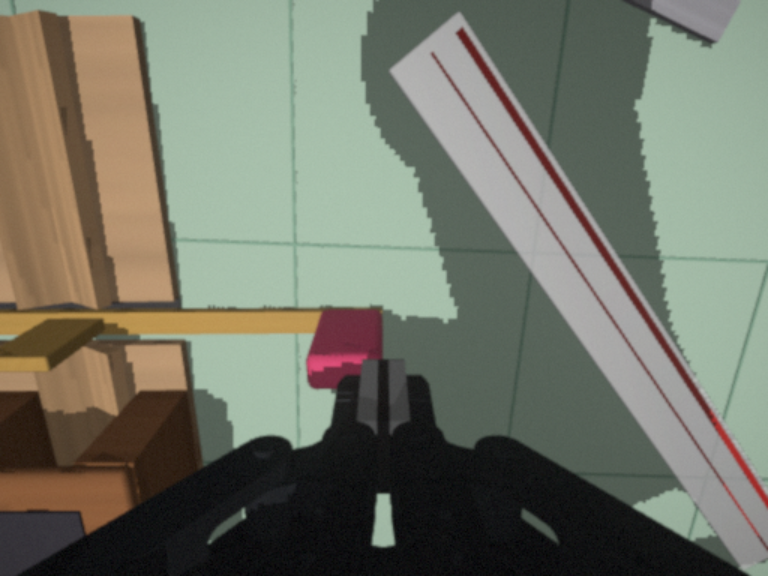

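Run:
```python
from h import *
p=bot.read_camera('wrist'); C=cloud(p); t=tool(); print(t[0],pix(p,t[0]))
for u,v in [(254,243),(254,250),(262,250),(254,265),(232,250),(240,224),(225,250),(248,210),(230,260)]: print((u,v),C[v,u].round(4), p['depth'][v,u].round(3))
print('cam',np.linalg.inv(p['camera_from_world'])[:3,[2,3]].round(3))
p=bot.read_camera('side'); 
x,y=pix(p,[.592,.33,.03]);cv2.imwrite('pics/s2.png',cv2.resize(p['img'][max(0,y-50):y+50,x-60:x+60,::-1],None,fx=6,fy=6))
```

```text
[0.59228081 0.33410669 0.03600904] [257, 234]
(254, 243) [0.5826 0.3324 0.0657] 0.15
(254, 250) [0.5825 0.3325 0.0724] 0.143
(262, 250) [0.5826 0.336  0.0719] 0.144
(254, 265) [0.5829 0.3325 0.0842] 0.132
(232, 250) [0.5864 0.3225 0.0658] 0.151
(240, 224) [0.5858 0.3249 0.0378] 0.177
(225, 250) [0.594  0.3181 0.0521] 0.166
(248, 210) [0.5854 0.3288 0.018 ] 0.196
(230, 260) [0.5867 0.3222 0.0743] 0.143
cam [[-0.313  0.513]
 [-0.01   0.331]
 [ 0.95   0.201]]
```

View pics/s2.png

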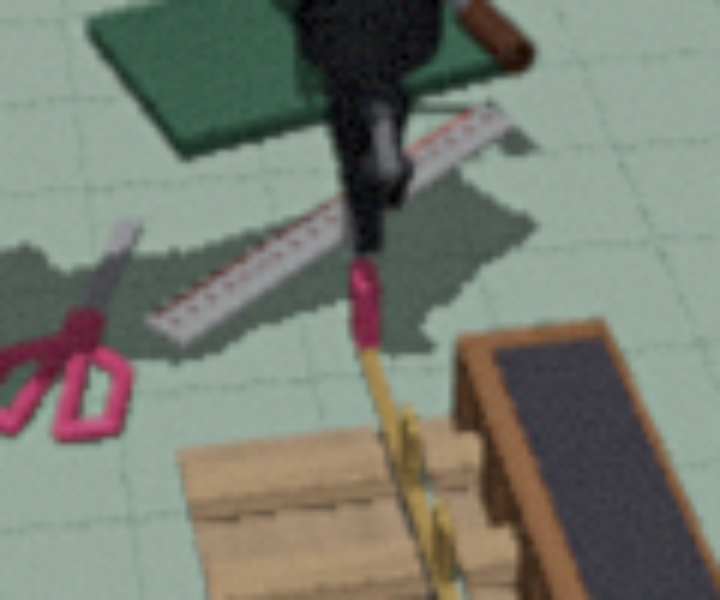

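Run:
```python
from h import *
print(bot.tips_ahead,[a for a in dir(bot) if a[0]!='_']); o=bot.get_obs(); print(o)
```

```text
0.008 ['PlanningError', 'get_obs', 'hand_in', 'landmark_of', 'masks_of', 'read_camera', 'tips_ahead']
{'t': 4.95, 'q': array([-0.67017033,  0.67146117,  0.09290856,  1.67061683, -0.07976677,
        0.80363053,  1.06301537]), 'joint_vel': array([-0.00025243,  0.00056057, -0.00457767, -0.00260913, -0.00044037,
        0.00091013, -0.00075699]), 'joint_torque': array([-1.02528878e-01, -6.49460721e+01,  3.51169579e+00, -2.25512677e+01,
        1.08293578e-02,  4.25243066e-03,  7.49444571e-04]), 'eef_pos': array([0.59223668, 0.33430868, 0.03604635]), 'tool_rot': array([-7.75679692e-05, -1.70581610e-02,  9.99854461e-01, -2.64313576e-04]), 'contact_force': array([-0.24049541,  0.00332196,  0.45579025]), 'torque': array([ 0.02654884, -0.00869809, -0.00251031]), 'grasp_force': 0.0, 'gripper_width': -0.0012866164750783445}
```

>>> {"name": "send_rows", "arguments": {"deltas": "0 -0.052 0 0; 0 -0.052 0 0; 0 -0.052 0 0; 0 -0.052 0.01 0; 0 -0.052 0.01 0"}}

```text
t: 5.45
eef_pos: [0.5925, 0.2842, 0.0245]
tool_rot: [-0.001, -0.018, 1.0, -0.0]
contact_force: [-0.9, -0.1, -0.4]
gripper_width: -0.002
grasp_force: 0.0
```

Run:
```python
from h import *
p=bot.read_camera('wrist'); C=cloud(p); t=tool(); print(t[0],pix(p,t[0]))
for v in range(220,262,3): print(v,C[v,248].round(4),C[v,262].round(4),p['img'][v,262])
```

```text
[0.59271242 0.2842885  0.02496783] [257, 235]
220 [0.5921 0.279  0.0065] [0.592  0.2875 0.0061] [117  95  56]
223 [0.5942 0.2791 0.0061] [0.5943 0.2876 0.0053] [115  95  58]
226 [0.5962 0.2792 0.0061] [0.5956 0.2876 0.0069] [110  90  54]
229 [0.5979 0.2792 0.0069] [0.5976 0.2877 0.0068] [109  90  54]
232 [6.029e-01 2.792e-01 3.000e-04] [6.027e-01 2.881e-01 2.000e-04] [102 107  89]
235 [0.6052 0.2793 0.    ] [ 6.050e-01  2.882e-01 -2.000e-04] [ 98 110  97]
238 [0.6069 0.2794 0.0009] [6.069e-01 2.882e-01 1.000e-04] [ 98 112  98]
241 [0.5829 0.2797 0.0525] [0.5826 0.2862 0.0526] [86 86 85]
244 [0.5138 0.2805 0.1894] [0.5828 0.2861 0.0551] [87 87 86]
247 [0.5827 0.2798 0.0587] [0.5826 0.286  0.0584] [89 90 90]
250 [0.5826 0.2799 0.0615] [0.5824 0.286  0.0616] [86 88 86]
253 [0.5825 0.28   0.0645] [0.5822 0.2859 0.0646] [86 86 86]
256 [0.5825 0.28   0.067 ] [0.5829 0.2859 0.0659] [85 85 86]
259 [0.5824 0.2801 0.0697] [0.5825 0.2858 0.069 ] [84 84 84]
```

The fingertips are not where stated. The image puts their lower edge about 26 mm above the reported TCP, not 8 mm below it, so the push passed over the pull. I'll go lower and watch the force.

>>> {"name": "send_rows", "arguments": {"deltas": "0 0 0.005 0; 0 0 0.01 0; 0 0 0.015 0; 0 0 0.015 0"}}

```text
t: 5.9
eef_pos: [0.5932, 0.2831, 0.0101]
tool_rot: [-0.001, -0.018, 1.0, -0.0]
contact_force: [-0.2, 0.0, 0.3]
gripper_width: -0.001
grasp_force: 0.0
```

Run:
```python
from h import *
p=bot.read_camera('wrist'); C=cloud(p); t=tool(); print(t[0],t[3]['contact_force'])
for v in range(232,250,2): print(v,C[v,262].round(4))
p=bot.read_camera('side'); x,y=pix(p,[.592,.29,.03]); save({'img':p['img'][y-35:y+35,x-45:x+45]},'s3.png',8)
```

```text
[0.59347674 0.2830861  0.01055377] [ 0.43667037  0.1880354  -0.17551889]
232 [0.5937 0.2861 0.0063]
234 [0.5955 0.2862 0.005 ]
236 [0.5961 0.2862 0.0064]
238 [0.5973 0.2862 0.0064]
240 [0.583  0.285  0.0376]
242 [0.5828 0.285  0.04  ]
244 [0.5825 0.2849 0.0424]
246 [0.5832 0.2849 0.043 ]
248 [0.5833 0.2849 0.0447]
```

View pics/s3.png

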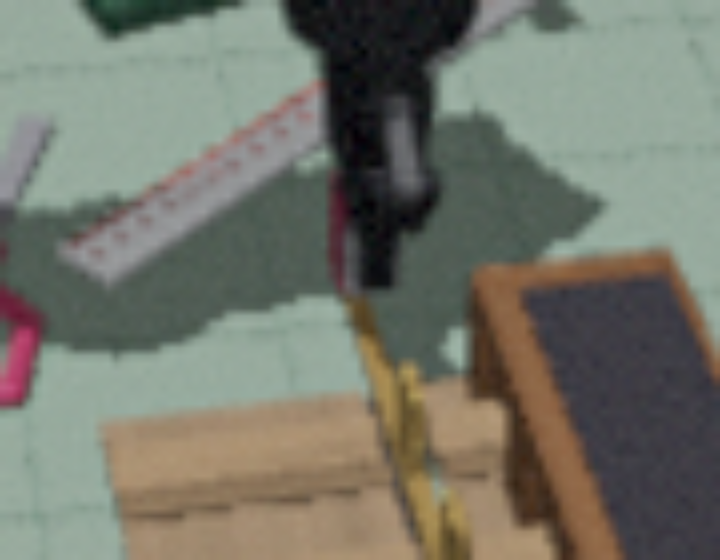

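>>> {"name": "send_rows", "arguments": {"deltas": "0 0.012 0 0; 0 0.025 0 0; 0 0.038 0 0; 0 0.05 0 0; 0 0.052 0 0"}}

```text
t: 6.5
eef_pos: [0.5923, 0.3353, 0.0111]
tool_rot: [0.0, -0.018, 1.0, -0.001]
contact_force: [2.4, -8.0, 2.6]
gripper_width: -0.001
grasp_force: 4.0
```

>>> {"name": "send_rows", "arguments": {"deltas": "0 0.002 0 0; 0 0.003 0 0; 0 0.003 0 0"}}

```text
t: 6.8
eef_pos: [0.5923, 0.3352, 0.0111]
tool_rot: [-0.0, -0.017, 1.0, -0.002]
contact_force: [0.3, -9.5, 4.0]
gripper_width: -0.001
grasp_force: 4.5
```

Run:
```python
from h import *
p=bot.read_camera('wrist'); go(mag(-.032,.202,.0),92.3); print(tool()[3]['contact_force'],pix(p,mag(-.032,.2295,.034)))
marks(p,'keeper_grip');C=cloud(p)
m=p['img'].astype(int); k=(m[...,0]>m[...,1]+50)&(C[...,2]>.045)&(C[...,2]<.056); print('top of pull',C[k].min(0),C[k].max(0),C[k].mean(0))
p=bot.read_camera('top'); marks(p,'keeper_grip')
```

```text
tcp [0.5923 0.3352 0.0111] phi 91.9 -> rows [ 0.0004 -0.0001  0.0111] spin -0.4
[ 0.28072577 -9.19747911  4.33892653] [313, 254]
keeper_grip [(0.84, [0.5896, 0.3645, 0.0363], [318, 254]), (0.65, [0.5994, 0.4484, 0.0017], [449, 244])]
top of pull [0.58288135 0.34807975 0.04500808] [0.59755125 0.37295403 0.0555521 ] [0.58880546 0.36073465 0.05102397]
keeper_grip [(0.61, [0.5893, 0.3593, 0.0349], [157, 176])]
```

>>> {"name": "send_rows", "arguments": {"deltas": "0 -0.006 0 0; 0 -0.02 -0.04 0; 0.02 -0.06 -0.09 0; 0.04 -0.1 -0.13 0; 0.05 -0.15 -0.16 0", "claw": 1}}

```text
t: 7.5
eef_pos: [0.5531, 0.2169, 0.1531]
tool_rot: [0.0, -0.02, 1.0, 0.001]
contact_force: [0.6, 0.1, -0.5]
gripper_width: 0.848
grasp_force: 0.0
```

>>> {"name": "send_rows", "arguments": {"deltas": "0.03 -0.24 -0.03 0; 0.03 -0.24 -0.03 0; 0.03 -0.24 -0.03 0; 0.03 -0.24 -0.03 0; 0.03 -0.24 -0.03 0"}}

```text
t: 8.0
eef_pos: [0.5325, -0.0273, 0.1819]
tool_rot: [0.001, -0.018, 1.0, 0.0]
contact_force: [0.3, -0.3, 0.4]
gripper_width: 1.0
grasp_force: 0.0
```

>>> {"name": "send_rows", "arguments": {"deltas": "0.09 -0.24 0 0; 0.09 -0.24 0 0; 0.09 -0.24 0 0; 0.09 -0.24 0 0; 0.09 -0.24 0 0"}}

```text
t: 8.5
eef_pos: [0.4533, -0.2637, 0.1816]
tool_rot: [0.001, -0.019, 1.0, 0.0]
contact_force: [0.6, -0.2, 0.9]
gripper_width: 0.999
grasp_force: 0.0
```

```bash
cat >> h.py <<'E'
def roller(p,guess,rad=.07,show=None):
    """fit axis (yaw, centre) of roller near guess by depth; strip position from pink pixels"""
    C=cloud(p); d=np.hypot(C[...,0]-guess[0],C[...,1]-guess[1]); z0=guess[2] if len(guess)>2 else .018
    k=(d<rad)&(C[...,2]>z0-.006)&(C[...,2]<z0+.022)&(p['depth']>0); pts=C[k][:,:2].astype(np.float32)
    (c,s,a)=cv2.minAreaRect(pts); 
    if s[0]<s[1]: a+=90
    c=np.array(c); ax=np.array([np.cos(np.radians(a)),np.sin(np.radians(a))]); n=np.array([-ax[1],ax[0]])
    top=C[k&(C[...,2]>z0+.015)][:,:2]; off=np.median(top@n) if len(top) else np.nan; c=ax*(c@ax)+n*off
    yaw=(a+90)%180-90; 
    if abs(a-yaw)>1: ax,n=-ax,-n
    hsv=cv2.cvtColor(p['img'],cv2.COLOR_RGB2HSV); H=hsv[...,0].astype(int)
    pk=k&((H>160)|(H<4))&(hsv[...,1]>80)
    print('roller c',c.round(4),'size',np.sort(s).round(4),'yaw',round(yaw,1),'n',len(pts),'pink',pk.sum())
    if pk.sum()>15:
        q=C[pk]; lat=np.median((q[:,:2]-c)@n); zz=np.median(q[:,2])-z0
        print('strip lateral(+n) %.4f height %.4f roll %.0f deg; n='%(lat,zz,np.degrees(np.arctan2(lat,zz))),n.round(3))
    return c,yaw
E
python3 - <<'E'
from h import *
p=bot.read_camera('wrist'); save(p,'w3.png'); print(tool()[0],tool()[2])
marks(p,'roller2_c','roller3_c','felt_tray')
roller(p,[.41,-.322]); roller(p,[.547,-.415])
E
```

```text
[ 0.44903178 -0.27319128  0.18206409] 91.50562225451877
roller2_c [(0.86, [0.4133, -0.3227, 0.0221], [197, 122])]
roller3_c [(0.75, [0.5399, -0.4153, 0.0139], [117, 234])]
felt_tray [(0.56, [0.5299, -0.2864, 0.0003], [234, 225])]
roller c [ 0.3982 -0.3224] size [0.0953 0.0969] yaw 0.2 n 4139 pink 0
roller c [ 0.5439 -0.4307] size [0.0781 0.0884] yaw -52.0 n 2449 pink 250
strip lateral(+n) 0.0064 height 0.0009 roll 82 deg; n= [0.788 0.615]
```

View pics/w3.png

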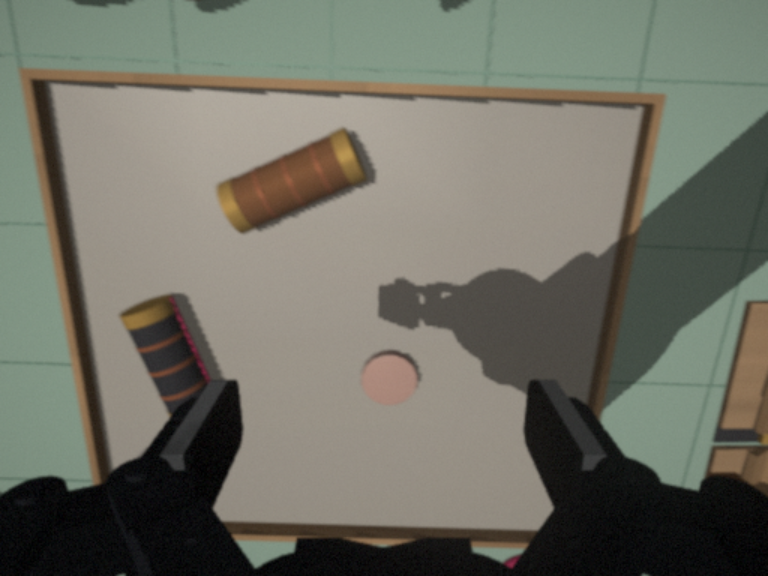

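```bash
sed -i 's/z0-.006/z0-.0005/' h.py
python3 - <<'E'
from h import *
p=bot.read_camera('wrist'); c,y=roller(p,[.413,-.322]); go([*c,.10],y+90); roller(p,[.543,-.417]); print(tool()[3]['q'].round(2))
E
```

```text
roller c [ 0.4121 -0.3235] size [0.0358 0.0905] yaw -65.1 n 3529 pink 0
tcp [ 0.4539 -0.2619  0.1811] phi 92.1 -> rows [ 0.044  -0.0602  0.0811] spin 67.1
roller c [ 0.5393 -0.4153] size [0.0356 0.0807] yaw 19.8 n 2264 pink 84
strip lateral(+n) 0.0161 height 0.0006 roll 88 deg; n= [-0.339  0.941]
[ 0.13  0.27  0.33  1.96 -0.11  0.93  2.12]
```

>>> {"name": "send_rows", "arguments": {"deltas": "0.02 -0.03 0.03 -9; 0.04 -0.058 0.06 -17; 0.042 -0.06 0.06 -26; 0.042 -0.06 0.06 -34; 0.042 -0.06 0.06 -42", "claw": 0.62}}

```text
t: 9.25
eef_pos: [0.4146, -0.3223, 0.1207]
tool_rot: [0.0, -0.378, 0.926, 0.001]
contact_force: [-0.4, -0.5, 0.4]
gripper_width: 0.622
grasp_force: 0.0
```

>>> {"name": "send_rows", "arguments": {"deltas": "0 0 0 -8; 0 0 0 -17; 0 0 0 -25; 0 0 0 -34; 0 0 0 -42"}}

```text
t: 9.75
eef_pos: [0.4137, -0.3206, 0.1193]
tool_rot: [-0.004, -0.594, 0.804, 0.007]
contact_force: [-0.2, 0.5, -3.0]
gripper_width: 0.62
grasp_force: 0.0
```

>>> {"name": "send_rows", "arguments": {"deltas": "0 0 0 -8; 0 0 0 -17; 0 0 0 -25; 0 0 0 -29; 0 0 0 -29"}}

```text
t: 10.25
eef_pos: [0.4232, -0.296, 0.0903]
tool_rot: [0.016, 0.763, -0.646, -0.001]
contact_force: [1.4, 2.0, 1.3]
gripper_width: 0.62
grasp_force: 0.0
```

Run:
```python
from h import *
p=bot.read_camera('wrist'); print(tool()[3]['q'].round(2)); c,y=roller(p,[.413,-.322]); go([*c,-.018],y+90)
C=cloud(p); P,M,_,o=tool(); L=(C-P)@M; k=(p['depth']>0)&(L[...,2]>-.07)&(L[...,2]<.06)&(abs(L[...,0])<.03)&(abs(L[...,1])<.06)&(C[...,2]>.05)
print(k.sum(), o['gripper_width']); Lk=L[k]
for s in (-1,1):
    q=Lk[Lk[:,1]*s>0]; print(s,q.min(0).round(4),q.max(0).round(4)) if len(q) else 0
```

```text
[ 1.45  0.87 -1.41  1.97  0.96  1.23  2.96]
roller c [ 0.4125 -0.324 ] size [0.0357 0.0903] yaw -64.9 n 6038 pink 0
tcp [ 0.4238 -0.2972  0.0916] phi -170.6 -> rows [0.0222 0.0128 0.1105] spin -15.8
5559 0.6212241478758743
-1 [-0.0116 -0.0559 -0.07  ] [ 0.014  -0.0266 -0.0234]
1 [-0.0111  0.0256 -0.07  ] [ 0.0144  0.056  -0.0243]
```

q7 ran to its limit, so I'm turning the other way.

>>> {"name": "send_rows", "arguments": {"deltas": "0 0 0 8; 0 0 0 17; 0 0 0 25; 0 0 0 34; 0 0 0 42"}}

```text
t: 10.8
eef_pos: [0.4249, -0.2991, 0.0942]
tool_rot: [-0.015, -0.476, 0.879, -0.009]
contact_force: [0.5, 0.1, -0.2]
gripper_width: 0.623
grasp_force: 0.0
```

>>> {"name": "send_rows", "arguments": {"deltas": "0 0 0 8; 0 0 0 17; 0 0 0 25; 0 0 0 34; 0 0 0 42"}}

```text
t: 11.3
eef_pos: [0.425, -0.2989, 0.0943]
tool_rot: [-0.011, -0.13, 0.991, -0.014]
contact_force: [-0.2, -0.8, 0.7]
gripper_width: 0.616
grasp_force: 0.0
```

>>> {"name": "send_rows", "arguments": {"deltas": "0 0 0 8; 0 0 0 17; 0 0 0 25; 0 0 0 34; 0 0 0 42"}}

```text
t: 11.8
eef_pos: [0.4252, -0.2988, 0.0943]
tool_rot: [-0.005, 0.234, 0.972, -0.017]
contact_force: [0.0, -0.0, 0.5]
gripper_width: 0.616
grasp_force: 0.0
```

>>> {"name": "send_rows", "arguments": {"deltas": "0 0 0 8; 0 0 0 17; 0 0 0 25; 0 0 0 34; 0 0 0 42"}}

```text
t: 12.3
eef_pos: [0.4254, -0.2987, 0.0943]
tool_rot: [0.001, 0.567, 0.824, -0.017]
contact_force: [-0.6, 0.3, 0.2]
gripper_width: 0.621
grasp_force: 0.0
```

>>> {"name": "send_rows", "arguments": {"deltas": "0 0 0 8; 0 0 0 11; 0 0 0 11; 0 0 0 11"}}

```text
t: 12.7
eef_pos: [0.4244, -0.2991, 0.0934]
tool_rot: [0.002, 0.64, 0.768, -0.017]
contact_force: [-0.7, -0.3, -0.8]
gripper_width: 0.619
grasp_force: 0.0
```

Run:
```python
from h import *
p=bot.read_camera('wrist'); print(tool()[3]['q'].round(2)); c,y=roller(p,[.413,-.322]); go([*c,-.015],y+90)
n=np.array([np.cos(np.radians(y+90)),np.sin(np.radians(y+90))]); print(n)
```

```text
[ 1.1   0.49 -0.79  1.99  0.5   0.87  0.21]
roller c [ 0.4134 -0.3232] size [0.0359 0.0907] yaw -64.8 n 5149 pink 0
tcp [ 0.424  -0.2992  0.093 ] phi 10.3 -> rows [-0.0189 -0.0121  0.1088] spin -14.8
[0.90510963 0.42517826]
```

>>> {"name": "send_rows", "arguments": {"deltas": "-0.019 -0.012 0.02 -8; -0.019 -0.012 0.03 -15; -0.019 -0.012 0.03 -15"}}

```text
t: 13.05
eef_pos: [0.4128, -0.3211, 0.0616]
tool_rot: [-0.003, 0.535, 0.844, -0.017]
contact_force: [0.7, -0.1, 0.1]
gripper_width: 0.619
grasp_force: 0.0
```

Run:
```python
from h import *
go([.4134,-.3232,-.013],25.2)
```

```text
tcp [ 0.4128 -0.3211  0.0616] phi 25.2 -> rows [-0.0011  0.002   0.0746] spin 0.0
```

>>> {"name": "send_rows", "arguments": {"deltas": "0 0.002 0.04 0; 0 0.002 0.073 0; 0 0.002 0.073 0; 0 0.006 0.073 0; 0 0.012 0.073 0"}}

```text
t: 13.55
eef_pos: [0.4246, -0.3185, -0.0088]
tool_rot: [-0.0, 0.536, 0.844, -0.018]
contact_force: [-0.0, -0.5, -0.7]
gripper_width: 0.618
grasp_force: 0.0
```

>>> {"name": "send_rows", "arguments": {"deltas": "0 0.005 0 0; 0 0.01 0 0; 0 0.015 0 0; 0 0.02 0 0; 0 0.024 0 0"}}

```text
t: 14.05
eef_pos: [0.4453, -0.3077, -0.0114]
tool_rot: [-0.001, 0.536, 0.844, -0.018]
contact_force: [0.6, -0.0, 0.6]
gripper_width: 0.617
grasp_force: 0.0
```

Run:
```python
from h import *
p=bot.read_camera('wrist'); t=tool(); print(t[0],t[3]['contact_force']); save(p,'w4.png',1.5); c,y=roller(p,[.44,-.313]); go([*c,-.013],y+90)
p=bot.read_camera('top'); save({'img':p['img'][150:290,260:420]},'t4.png',5)
```

```text
[ 0.44601415 -0.30731133 -0.01130357] [1.38899242 0.44937816 0.52508103]
roller c [ 0.435  -0.3098] size [0.0769 0.0942] yaw 83.7 n 16689 pink 7
tcp [ 0.446  -0.3073 -0.0113] phi 25.2 -> rows [ 0.0024 -0.011   0.002 ] spin 31.5
```

View pics/w4.png

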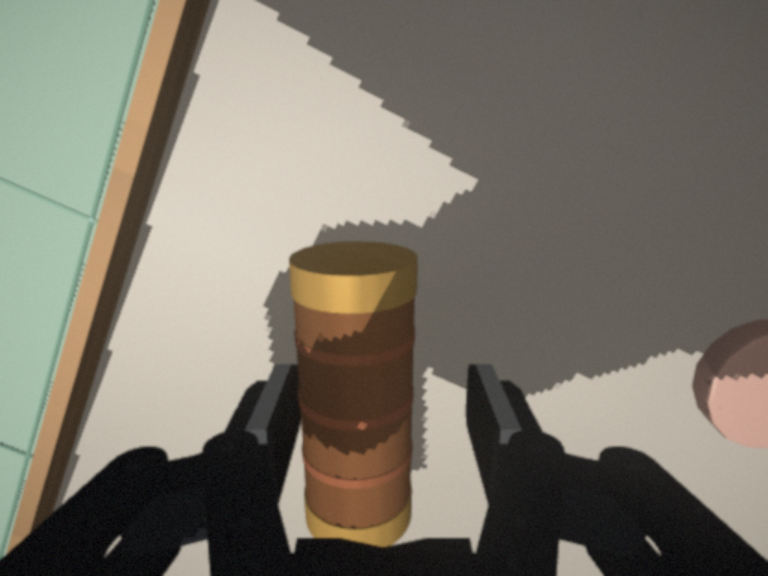

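>>> {"name": "send_rows", "arguments": {"deltas": "0 0.005 0 0; 0 0.01 0 0; 0 0.015 0 0; 0 0.02 0 0; 0 0.026 0 0"}}

```text
t: 14.65
eef_pos: [0.4686, -0.2968, -0.0123]
tool_rot: [-0.002, 0.536, 0.844, -0.018]
contact_force: [-0.1, -0.2, -0.1]
gripper_width: 0.613
grasp_force: 0.1
```

```bash
cat >> h.py <<'E'
def strip(p,c,yaw,z0=.018,h=.035):
    """roll of the strip from top towards +n, for a known roller pose: unwrap the visible cylinder, find pink angle"""
    a=np.radians(yaw); ax=np.array([np.cos(a),np.sin(a),0]); n=np.array([-ax[1],ax[0],0]); hsv=cv2.cvtColor(p['img'],cv2.COLOR_RGB2HSV).astype(int)
    cam=np.linalg.inv(p['camera_from_world'])[:3,3]; C=cloud(p); hits=[]
    for th in range(-100,101,4):
        r=n*np.sin(np.radians(th))+np.array([0,0,1])*np.cos(np.radians(th)); cnt=[]
        for s in np.linspace(-h,h,29):
            P=np.array([c[0],c[1],z0])+ax*s+r*.018
            if (cam-P)@r<=0.01: continue
            u,v=pix(p,P)
            if 0<=u<512 and 0<=v<384 and np.linalg.norm(C[v,u]-P)<.012:
                H,S,V=hsv[v,u]; cnt.append(155<=H<=178 and S>110)
        hits.append((th,round(float(np.mean(cnt)),2) if len(cnt)>4 else None))
    b=[(t,f) for t,f in hits if f and f>.3]; print('strip n',n[:2].round(3),b, 'mean',np.average([t for t,_ in b],weights=[f for _,f in b]).round(1) if b else None,'seen',[t for t,f in hits if f is not None][::max(1,len([1 for t,f in hits if f is not None])-1)])
E
python3 - <<'E'
from h import *
p=bot.read_camera('wrist'); P,M,f,o=tool(); n=np.array([np.cos(np.radians(f)),np.sin(np.radians(f))]); c=P[:2]-.0085*n; print(P,c); strip(p,c,f-90); save(p,'w5.png',1)
E
```

```text
[ 0.46988943 -0.29600109 -0.01212127] [ 0.4622014  -0.29962657]
strip n [0.904 0.427] [(-72, 1.0), (-68, 1.0), (-64, 1.0), (-60, 1.0), (-56, 1.0), (-52, 1.0), (-48, 1.0), (-44, 1.0), (-40, 0.97)] mean -56.1 seen [-72, 80]
```

View pics/w5.png

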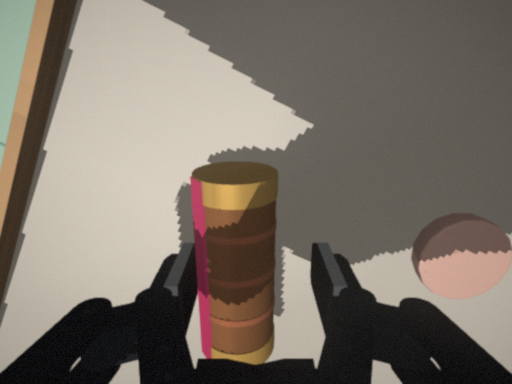

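>>> {"name": "send_rows", "arguments": {"deltas": "0 0.005 0 0; 0 0.01 0 0; 0 0.015 0 0; 0 0.017 0 0; 0 0.017 0 0"}}

```text
t: 15.2
eef_pos: [0.4841, -0.2894, -0.0128]
tool_rot: [-0.001, 0.535, 0.844, -0.017]
contact_force: [0.0, 0.1, -0.1]
gripper_width: 0.618
grasp_force: 0.0
```

Run:
```python
from h import *
p=bot.read_camera('wrist'); P,M,f,o=tool(); n=np.array([np.cos(np.radians(f)),np.sin(np.radians(f))]); c=P[:2]-.0085*n; print(P,c); strip(p,c,f-90)
C=cloud(p); L=(C-P)@M; k=(p['depth']>0)&(C[...,2]>.03)&(C[...,2]<.04)&(abs(L[...,0])<.06)&(abs(L[...,1])<.02); print('top line lateral',np.median(L[k][:,1]),np.percentile(L[k][:,1],[2,98]),'x ext',L[k][:,0].min(),L[k][:,0].max())
hsv=cv2.cvtColor(p['img'],cv2.COLOR_RGB2HSV); pk=k&(hsv[...,0]>155)&(hsv[...,0]<179)&(hsv[...,1]>110); print('pink lateral',pk.sum(),np.percentile(L[pk][:,1],[2,50,98]) if pk.sum() else 0)
```

```text
[ 0.48375518 -0.28956737 -0.01283041] [ 0.47606453 -0.29318731]
strip n [0.905 0.426] [(24, 1.0), (28, 1.0), (32, 1.0), (36, 1.0), (40, 1.0), (44, 1.0), (48, 1.0), (52, 1.0), (56, 1.0), (60, 1.0), (64, 0.35)] mean 42.7 seen [-68, 76]
top line lateral -0.0023591061158367553 [-0.01489514  0.00969015] x ext -0.04405525774797257 0.04426768098834259
pink lateral 3910 [-0.00285192  0.00144978  0.00582389]
```

Roller runs on a little; strip is 13° past the top. I'll push it back about 4 mm slowly.

>>> {"name": "send_rows", "arguments": {"deltas": "0 -0.006 0 0; 0 -0.01 0 0; 0 -0.0115 0 0; 0 -0.013 0 0; 0 -0.014 0 0"}}

```text
t: 15.75
eef_pos: [0.4707, -0.2958, -0.0123]
tool_rot: [-0.001, 0.536, 0.844, -0.018]
contact_force: [0.1, -0.5, -0.5]
gripper_width: 0.62
grasp_force: 0.0
```

```bash
cat >> h.py <<'E'
def lat(p,z0=.018,c=None,guess=0):
    """roller in the open jaws: centre, strip and roll in tool axes"""
    P,M,f,o=tool(); C=cloud(p); L=(C-P)@M; k=(p['depth']>0)&(C[...,2]>z0+.012)&(C[...,2]<z0+.022)&(abs(L[...,0])<.06)&(abs(L[...,1]-guess)<.022)
    hsv=cv2.cvtColor(p['img'],cv2.COLOR_RGB2HSV); pk=k&(hsv[...,0]>155)&(hsv[...,0]<179)&(hsv[...,1]>110)
    q=L[k]; a=np.polyfit(q[:,0],q[:,1],1); lo,hi=np.percentile(q[:,1]-a[0]*q[:,0],[1,99]); cy=(lo+hi)/2
    print('tcp',P.round(4),'phi',round(f,1),'roller y %.4f x %.4f skew %.1f deg'%(cy,(q[:,0].min()+q[:,0].max())/2,np.degrees(np.arctan(a[0]))),'pinkpx',pk.sum(),'F',o['contact_force'].round(1),'w',round(o['gripper_width'],3))
    if pk.sum()>30:
        r=L[pk]; l2,h2=np.percentile(r[:,1]-a[0]*r[:,0],[1,99]); print('strip dy %.4f width %.4f roll %.0f deg towards tool +y'%((l2+h2)/2-cy,h2-l2,np.degrees(np.arcsin(np.clip(((l2+h2)/2-cy)/.018,-1,1)))))
E
python3 - <<'E'
from h import *
lat(bot.read_camera('wrist'))
E
```

```text
tcp [ 0.4707 -0.2958 -0.0124] phi 25.2 roller y 0.0065 x -0.0005 skew 0.4 deg pinkpx 3923 F [ 0.  -0.5 -0.2] w 0.62
strip dy -0.0007 width 0.0090 roll -2 deg towards tool +y
```

>>> {"name": "send_rows", "arguments": {"deltas": "0 0.0065 0 0; 0 0.0065 0 0; 0 0.0065 0 0"}}

```text
t: 16.1
eef_pos: [0.4774, -0.2925, -0.0125]
tool_rot: [-0.001, 0.535, 0.844, -0.017]
contact_force: [0.1, 0.2, -1.2]
gripper_width: 0.618
grasp_force: 0.0
```

>>> {"name": "send_rows", "arguments": {"deltas": "0 0 0 0; 0 0 0 0; 0 0 0 0; 0 0 0 0", "claw": 0.3, "force": 60}}

```text
t: 16.5
eef_pos: [0.4771, -0.2928, -0.0123]
tool_rot: [-0.001, 0.536, 0.844, -0.018]
contact_force: [0.1, 0.1, 5.4]
gripper_width: 0.399
grasp_force: 59.7
```

>>> {"name": "send_rows", "arguments": {"deltas": "0 0 -0.02 0; 0 0 -0.06 0; 0 0 -0.1 0; 0 0 -0.12 0; 0 0 -0.12 0"}}

```text
t: 17.0
eef_pos: [0.4811, -0.2902, 0.1099]
tool_rot: [0.001, 0.536, 0.844, -0.018]
contact_force: [1.0, -0.3, -1.3]
gripper_width: 0.398
grasp_force: 60.2
```

Run:
```python
from h import *
p=bot.read_camera('wrist'); P=tool()[0]; print(P,tool()[3]['grasp_force'],tool()[3]['q'].round(2)); C=cloud(p); 
lat(p,P[2]+.031); go(mag(-.088,-.075,.12),92.3-180); go(mag(-.088,-.075,.12),92.3)
p=bot.read_camera('top');marks(p,'roller3_c')
```

```text
[ 0.47963582 -0.28999434  0.10784678] 60.1810348033905 [ 1.05  0.55 -0.84  1.88  0.54  0.96  0.39]
tcp [ 0.4796 -0.29    0.1078] phi 25.2 roller y 0.0007 x -0.0014 skew -0.0 deg pinkpx 3945 F [ 0.4 -0.5 -2.4] w 0.394
strip dy 0.0001 width 0.0089 roll 0 deg towards tool +y
tcp [ 0.4796 -0.29    0.1078] phi 25.2 -> rows [ 0.2841  0.2077 -0.0237] spin -67.1
tcp [ 0.4796 -0.29    0.1078] phi 25.2 -> rows [ 0.2841  0.2077 -0.0237] spin -67.1
roller3_c [(0.63, [0.2572, -0.2477, 0.0172], [332, 278]), (0.51, [0.2589, -0.3862, 0.0158], [373, 278])]
```

>>> {"name": "send_rows", "arguments": {"deltas": "0.03 0.02 0 -8; 0.065 0.045 0 -16; 0.1 0.07 0 -24; 0.135 0.095 -0.01 -32; 0.17 0.12 -0.01 -40"}}

```text
t: 17.65
eef_pos: [0.5152, -0.0829, 0.1098]
tool_rot: [-0.008, 0.212, 0.977, -0.016]
contact_force: [1.5, 0.3, -2.0]
gripper_width: 0.398
grasp_force: 60.2
```

Run:
```python
from h import *
print(tool()[3]['grasp_force']);go(mag(-.088,-.075,.10),92.3)
```

```text
60.21809220314026
tcp [ 0.5152 -0.0829  0.1098] phi 65.5 -> rows [0.0285 0.1399 0.0053] spin -26.8
```

>>> {"name": "send_rows", "arguments": {"deltas": "0.01 0.035 0 -8; 0.02 0.07 0 -16; 0.027 0.105 0.005 -24; 0.0285 0.139 0.005 -27; 0.0285 0.139 0.005 -27"}}

```text
t: 18.15
eef_pos: [0.5476, 0.0592, 0.0998]
tool_rot: [-0.012, -0.023, 1.0, -0.012]
contact_force: [-0.3, -0.5, -1.6]
gripper_width: 0.406
grasp_force: 41.9
```

Run:
```python
from h import *
p=bot.read_camera('wrist'); P=tool()[0]; lat(p,P[2]+.031); save(p,'w6.png',1.2)
# groove geometry from the picture: the apron's groove edges/valley
C=cloud(p); k=(p['depth']>0)&(abs(C[...,0]-.505)<.012)&(abs(C[...,1]-.058)<.04)&(C[...,2]<.03); q=C[k]
for y in np.arange(.02,.1,.004):
    s=q[abs(q[:,1]-y)<.002]; print(round(y,3),len(s),s[:,2].mean().round(4) if len(s) else None,end=' | ')
print(); marks(p,'home1'); go(mag(-.088,-.075,.01),92.3)
```

```text
tcp [0.5471 0.0563 0.0995] phi 92.5 roller y 0.0007 x 0.0003 skew -0.3 deg pinkpx 3941 F [ 0.  -1.4 -2.4] w 0.405
strip dy 0.0003 width 0.0089 roll 1 deg towards tool +y
0.02 162 0.0061 | 0.024 153 0.0061 | 0.028 158 0.006 | 0.032 125 0.0061 | 0.036 156 0.0137 | 0.04 172 0.0134 | 0.044 164 0.0111 | 0.048 168 0.0087 | 0.052 160 0.0067 | 0.056 158 0.008 | 0.06 159 0.0102 | 0.064 166 0.0126 | 0.068 166 0.0144 | 0.072 149 0.0084 | 0.076 156 0.006 | 0.08 158 0.0061 | 0.084 157 0.006 | 0.088 159 0.006 | 0.092 156 0.0061 | 0.096 157 0.006 | 
home1 []
tcp [0.5469 0.0542 0.0994] phi 92.3 -> rows [-0.0026  0.0043  0.0893] spin 0.0
```

View pics/w6.png

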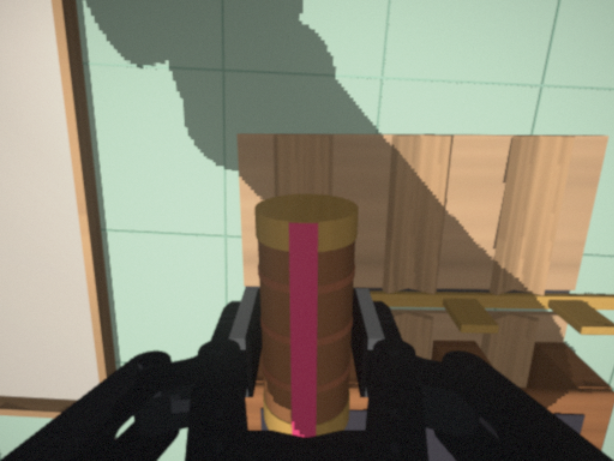

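>>> {"name": "send_rows", "arguments": {"deltas": "0 0 0.04 0; 0 0 0.07 0; 0 0 0.085 0; 0 0 0.085 0; 0 0 0.085 0"}}

```text
t: 18.75
eef_pos: [0.5465, 0.051, 0.0168]
tool_rot: [-0.011, -0.019, 1.0, -0.014]
contact_force: [0.5, -0.2, -0.8]
gripper_width: 0.398
grasp_force: 62.7
```

Run:
```python
from h import *
p=bot.read_camera('wrist'); P=tool()[0]; print(tool()[3]['grasp_force']); lat(p,P[2]+.031); go([.547,.0538,-.003],92.3)
```

```text
62.73197650909424
tcp [0.547  0.0513 0.0174] phi 92.2 roller y 0.0001 x 0.0013 skew 0.0 deg pinkpx 3955 F [ 0.3  0.1 -0.9] w 0.394
strip dy -0.0023 width 0.0090 roll -7 deg towards tool +y
tcp [0.547  0.0513 0.0174] phi 92.2 -> rows [-0.0005  0.0031  0.0204] spin -0.1
```

>>> {"name": "send_rows", "arguments": {"deltas": "0 0.003 0.01 0; 0 0.003 0.018 0; 0 0.003 0.0195 0; 0 0.003 0.0195 0"}}

```text
t: 19.2
eef_pos: [0.546, 0.0544, -0.0027]
tool_rot: [-0.01, -0.02, 1.0, -0.014]
contact_force: [-0.7, 0.7, 4.5]
gripper_width: 0.393
grasp_force: 63.9
```

>>> {"name": "send_rows", "arguments": {"deltas": "0 0 0 0; 0 0 0 0; 0 0 0 0", "claw": 0.56}}

```text
t: 19.5
eef_pos: [0.5456, 0.0535, -0.0034]
tool_rot: [-0.011, -0.019, 1.0, -0.014]
contact_force: [-0.2, -0.4, 0.3]
gripper_width: 0.563
grasp_force: 0.0
```

Run:
```python
from h import *
p=bot.read_camera('wrist'); P=tool()[0]; lat(p,.0268)
```

```text
tcp [ 0.5456  0.0535 -0.0034] phi 92.2 roller y -0.0003 x 0.0009 skew -0.1 deg pinkpx 3987 F [-0.8 -0.1  0.4] w 0.558
strip dy -0.0009 width 0.0089 roll -3 deg towards tool +y
```

>>> {"name": "send_rows", "arguments": {"deltas": "0 0 -0.03 0; 0 0 -0.058 0; 0.035 0 -0.058 0; 0.072 0 -0.058 0; 0.072 0 -0.058 0"}}

```text
t: 20.05
eef_pos: [0.4697, 0.0516, 0.0557]
tool_rot: [-0.013, -0.021, 1.0, -0.015]
contact_force: [-0.3, 0.2, 0.3]
gripper_width: 0.562
grasp_force: 0.0
```

>>> {"name": "send_rows", "arguments": {"deltas": "0 0 0 0; 0 0 0 0; 0 0 0.03 0; 0 0 0.055 0; 0 0 0.055 0", "claw": 0}}

```text
t: 20.55
eef_pos: [0.4727, 0.0505, -0.001]
tool_rot: [-0.013, -0.019, 1.0, -0.014]
contact_force: [0.0, -0.2, -0.6]
gripper_width: -0.002
grasp_force: 0.0
```

Run:
```python
from h import *
p=bot.read_camera('wrist'); t=tool(); print(t[3]['contact_force'],t[3]['gripper_width']); go([.4765,.0514,-.006],92.3); go([.609,.0567,-.006],92.3)
```

```text
[ 0.15623666  0.11283417 -0.01925655] 0.0009160434263158574
tcp [0.4736 0.0511 0.0005] phi 92.2 -> rows [-0.0031  0.0003  0.0064] spin -0.1
tcp [0.4736 0.0511 0.0005] phi 92.2 -> rows [-0.1357  0.0005  0.0031] spin -0.1
```

>>> {"name": "send_rows", "arguments": {"deltas": "0 0 0.006 0; -0.015 0 0.006 0; -0.03 0 0.006 0; -0.05 0 0.005 0; -0.07 0 0.005 0"}}

```text
t: 21.1
eef_pos: [0.5449, 0.0536, -0.0042]
tool_rot: [-0.01, -0.019, 1.0, -0.014]
contact_force: [-0.9, 0.2, 0.5]
gripper_width: -0.001
grasp_force: 0.5
```

>>> {"name": "send_rows", "arguments": {"deltas": "-0.015 0 -0.001 0; -0.03 0 -0.001 0; -0.045 0 -0.001 0; -0.055 0 -0.001 0; -0.062 0 -0.001 0"}}

```text
t: 21.6
eef_pos: [0.6062, 0.0562, -0.0049]
tool_rot: [-0.011, -0.019, 1.0, -0.014]
contact_force: [-3.8, -0.0, 3.1]
gripper_width: -0.0
grasp_force: 1.6
```

Run:
```python
from h import *
p=bot.read_camera('wrist'); t=tool(); print(t[3]['contact_force']); go([.609,.0567,-.006],92.3); save(p,'w7.png',1)
```

```text
[ 0.6439178  -0.24313673  0.93568606]
tcp [ 0.6072  0.0562 -0.005 ] phi 92.2 -> rows [-0.0018  0.0005  0.001 ] spin -0.1
```

Nearly home. I'll push on gently until the stop shows in the force.

>>> {"name": "send_rows", "arguments": {"deltas": "-0.002 0 0 0; -0.004 0 0 0; -0.005 0 0 0; -0.005 0 0 0"}}

```text
t: 22.05
eef_pos: [0.6084, 0.0561, -0.0058]
tool_rot: [-0.013, -0.02, 1.0, -0.014]
contact_force: [-7.3, -0.6, 5.6]
gripper_width: 0.002
grasp_force: 3.8
```

Run:
```python
from h import *
p=bot.read_camera('wrist'); t=tool(); print(t[0],t[3]['contact_force'])
```

```text
[ 0.60844085  0.05610041 -0.00572934] [-7.28584476  0.219146    5.64275615]
```

Roller is home: blocked at 7 N, exactly where expected. Now the steel roller.

>>> {"name": "send_rows", "arguments": {"deltas": "0.01 0 0 0; 0.02 0 -0.04 0; 0.03 0 -0.09 0; 0.04 0 -0.14 0; 0.05 -0.04 -0.18 0"}}

```text
t: 22.6
eef_pos: [0.5669, 0.0306, 0.1736]
tool_rot: [-0.009, -0.023, 1.0, -0.012]
contact_force: [1.6, 0.8, 1.3]
gripper_width: 0.002
grasp_force: 0.0
```

>>> {"name": "send_rows", "arguments": {"deltas": "0.03 -0.24 0 0; 0.03 -0.24 0 0; 0.03 -0.24 0 0; 0.03 -0.24 0 0; 0.03 -0.24 0 0", "claw": 1}}

```text
t: 23.1
eef_pos: [0.5456, -0.2193, 0.177]
tool_rot: [-0.011, -0.018, 1.0, -0.015]
contact_force: [0.7, -0.5, -0.4]
gripper_width: 0.845
grasp_force: 0.0
```

>>> {"name": "send_rows", "arguments": {"deltas": "0.02 -0.18 0 0; 0.02 -0.18 0 0; 0.02 -0.18 0 0; 0.02 -0.18 0 0; 0.02 -0.18 0 0"}}

```text
t: 23.6
eef_pos: [0.5312, -0.4033, 0.1814]
tool_rot: [-0.011, -0.014, 1.0, -0.015]
contact_force: [-0.1, -0.0, 0.4]
gripper_width: 1.001
grasp_force: 0.0
```

Run:
```python
from h import *
p=bot.read_camera('wrist'); save(p,'w8.png',1.2); print(tool()[3]['q'].round(2)); c,y=roller(p,[.543,-.417],.08); strip(p,c,y); go([*c,.08],y+90)
p=bot.read_camera('top'); save({'img':p['img'][110:280,190:420]},'t8.png',3)
```

```text
[ 1.23  0.74 -1.1   1.56  0.71  1.29  1.62]
roller c [ 0.5446 -0.4148] size [0.0782 0.0909] yaw 18.8 n 3027 pink 86
strip lateral(+n) 0.0169 height 0.0024 roll 82 deg; n= [-0.322  0.947]
strip n [-0.322  0.947] [(72, 0.52), (76, 0.76), (80, 0.69), (84, 0.62), (88, 0.52), (92, 0.52)] mean 81.6 seen [-76, 92]
tcp [ 0.5322 -0.3995  0.1816] phi 91.9 -> rows [-0.0142 -0.0129  0.1018] spin -16.9
```

View pics/w8.png

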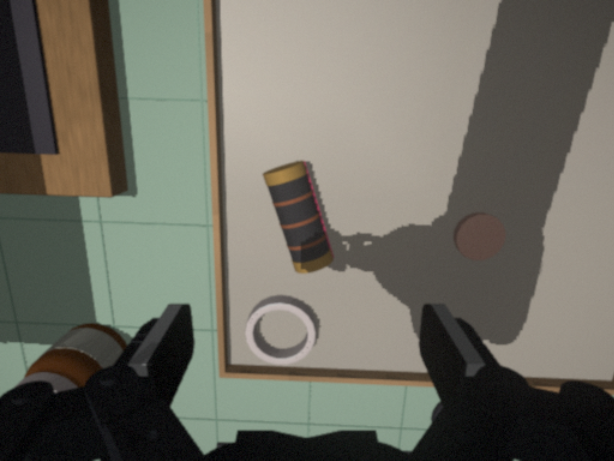

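>>> {"name": "send_rows", "arguments": {"deltas": "-0.014 -0.013 0.04 -8; -0.014 -0.013 0.08 -17; -0.014 -0.013 0.1 -17; -0.014 -0.013 0.1 -17; -0.014 -0.013 0.1 -17", "claw": 0.75}}

```text
t: 24.2
eef_pos: [0.5468, -0.4105, 0.0839]
tool_rot: [-0.012, -0.166, 0.986, -0.012]
contact_force: [0.3, 0.5, 0.3]
gripper_width: 0.751
grasp_force: 0.0
```

Run:
```python
from h import *
p=bot.read_camera('wrist'); c,y=roller(p,[.543,-.415],.08);  strip(p,c,y); go([*c,-.0125],y+90); print(tool()[3]['q'].round(2))
```

```text
roller c [ 0.5448 -0.415 ] size [0.0363 0.0904] yaw 18.9 n 5992 pink 139
strip lateral(+n) 0.0167 height 0.0038 roll 77 deg; n= [-0.323  0.946]
strip n [-0.323  0.946] [(68, 0.79), (72, 0.93), (76, 0.86), (80, 0.72), (84, 0.62)] mean 75.4 seen [-80, 84]
tcp [ 0.5474 -0.4109  0.0849] phi 109.2 -> rows [ 0.0012 -0.001   0.0975] spin 0.3
[ 1.2   0.88 -1.08  1.58  0.85  1.21  1.84]
```

>>> {"name": "send_rows", "arguments": {"deltas": "0 -0.001 0.04 0; 0 -0.001 0.08 0; 0.001 -0.001 0.096 0; 0.001 -0.001 0.096 0; 0.001 -0.001 0.096 0"}}

```text
t: 24.75
eef_pos: [0.5448, -0.4157, -0.011]
tool_rot: [-0.012, -0.167, 0.986, -0.013]
contact_force: [-0.6, -0.2, 0.2]
gripper_width: 0.745
grasp_force: 0.0
```

>>> {"name": "send_rows", "arguments": {"deltas": "0 0 0 0; 0 0 0 0; 0 0 0 0; 0 0 0 0; 0 0 -0.004 0", "claw": 0.3, "force": 60}}

```text
t: 25.25
eef_pos: [0.5437, -0.4156, -0.0084]
tool_rot: [-0.013, -0.167, 0.986, -0.012]
contact_force: [-0.2, -0.9, -1.3]
gripper_width: 0.396
grasp_force: 59.8
```

Run:
```python
from h import *
p=bot.read_camera('wrist'); t=tool(); print(t[0],t[3]['grasp_force'],t[3]['gripper_width'],t[3]['contact_force']); strip(p,t[0][:2],t[2]-90,t[0][2]+.031)
```

```text
[ 0.54387787 -0.41561057 -0.00785856] 59.824063181877136 0.3978643747027671 [-0.10095181 -0.20870108 -0.69289345]
strip n [-0.329  0.944] [(64, 0.39), (68, 0.4), (72, 0.45)] mean 68.2 seen [-76, 76]
```

Held. I'll lift it, carry it 55 mm to +n, set it down and open a little.

>>> {"name": "send_rows", "arguments": {"deltas": "0 0 -0.025 0; 0 0.02 -0.025 0; 0 0.045 -0.025 0; 0 0.055 -0.025 0; 0 0.055 -0.015 0"}}

```text
t: 25.8
eef_pos: [0.5269, -0.3621, 0.0067]
tool_rot: [-0.012, -0.168, 0.986, -0.013]
contact_force: [1.2, -1.0, -0.8]
gripper_width: 0.396
grasp_force: 60.0
```

>>> {"name": "send_rows", "arguments": {"deltas": "0 0 0.012 0; 0 0 0.018 0; 0 0 0.019 0; 0 0 0.019 0"}}

```text
t: 26.2
eef_pos: [0.5251, -0.3651, -0.0111]
tool_rot: [-0.014, -0.166, 0.986, -0.013]
contact_force: [-13.7, 3.1, 32.8]
gripper_width: 0.398
grasp_force: 63.7
```

>>> {"name": "send_rows", "arguments": {"deltas": "0 0 0 0; 0 0 0 0; 0 -0.003 0 0; 0 -0.006 0 0", "claw": 0.62}}

```text
t: 26.6
eef_pos: [0.527, -0.3698, -0.0151]
tool_rot: [-0.013, -0.167, 0.986, -0.012]
contact_force: [-0.3, -0.1, -0.6]
gripper_width: 0.619
grasp_force: 0.0
```

Run:
```python
from h import *
p=bot.read_camera('wrist'); lat(p); t=tool(); c,y=roller(p,t[0][:2],.03); strip(p,t[0][:2],t[2]-90)
```

```text
tcp [ 0.5271 -0.3704 -0.015 ] phi 109.2 roller y 0.0040 x 0.0031 skew 0.7 deg pinkpx 0 F [ 1.1 -1.4 -0.3] w 0.619
roller c [ 0.5269 -0.3682] size [0.0572 0.0578] yaw -23.8 n 10553 pink 195
strip lateral(+n) 0.0149 height 0.0059 roll 68 deg; n= [0.403 0.915]
strip n [-0.328  0.945] [] mean None seen [-36, 76]
```

>>> {"name": "send_rows", "arguments": {"deltas": "0 -0.005 -0.002 0; 0 -0.01 -0.002 0; 0 -0.014 -0.002 0; 0 -0.018 -0.002 0; 0 -0.021 -0.002 0"}}

```text
t: 27.15
eef_pos: [0.5342, -0.3895, -0.0119]
tool_rot: [-0.013, -0.167, 0.986, -0.012]
contact_force: [0.3, 0.5, -0.8]
gripper_width: 0.62
grasp_force: 0.0
```

Run:
```python
from h import *
p=bot.read_camera('wrist'); lat(p)
```

```text
tcp [ 0.5342 -0.39   -0.0119] phi 109.2 roller y 0.0073 x 0.0011 skew 0.6 deg pinkpx 1517 F [ 0.8 -1.2  1. ] w 0.62
strip dy 0.0115 width 0.0044 roll 40 deg towards tool +y
```

>>> {"name": "send_rows", "arguments": {"deltas": "0 -0.003 0 0; 0 -0.006 0 0; 0 -0.009 0 0; 0 -0.0115 0 0; 0 -0.013 0 0"}}

```text
t: 27.7
eef_pos: [0.5384, -0.4017, -0.0117]
tool_rot: [-0.013, -0.167, 0.986, -0.012]
contact_force: [-0.3, 0.5, 0.8]
gripper_width: 0.618
grasp_force: 0.1
```

Run:
```python
from h import *
p=bot.read_camera('wrist'); p=bot.read_camera('wrist'); lat(p)
```

```text
tcp [ 0.5384 -0.4016 -0.0117] phi 109.2 roller y 0.0066 x 0.0016 skew 0.8 deg pinkpx 4111 F [0.1 0.2 0.8] w 0.622
strip dy 0.0035 width 0.0095 roll 11 deg towards tool +y
```

>>> {"name": "send_rows", "arguments": {"deltas": "0 -0.0015 0 0; 0 -0.003 0 0; 0 -0.0042 0 0; 0 -0.0042 0 0"}}

```text
t: 28.2
eef_pos: [0.5398, -0.4055, -0.0116]
tool_rot: [-0.013, -0.167, 0.986, -0.012]
contact_force: [-1.3, -0.5, -0.2]
gripper_width: 0.617
grasp_force: 0.0
```

Run:
```python
from h import *
p=bot.read_camera('wrist'); lat(p)
```

```text
tcp [ 0.5397 -0.4054 -0.0116] phi 109.2 roller y 0.0063 x 0.0013 skew 0.7 deg pinkpx 4226 F [-0.3  0.2 -0.9] w 0.62
strip dy -0.0009 width 0.0093 roll -3 deg towards tool +y
```

>>> {"name": "send_rows", "arguments": {"deltas": "0 0.007 0 0; 0 0.007 0 0; 0 0.007 0 0"}}

```text
t: 28.55
eef_pos: [0.5374, -0.3982, -0.0116]
tool_rot: [-0.013, -0.167, 0.986, -0.012]
contact_force: [0.2, 0.4, -0.0]
gripper_width: 0.62
grasp_force: 0.0
```

>>> {"name": "send_rows", "arguments": {"deltas": "0 0 0 0; 0 0 0 0; 0 0 0 0; 0 0 0 0", "claw": 0.3, "force": 60}}

```text
t: 28.95
eef_pos: [0.5377, -0.3989, -0.0113]
tool_rot: [-0.013, -0.167, 0.986, -0.012]
contact_force: [-0.1, -0.5, 3.0]
gripper_width: 0.395
grasp_force: 59.9
```

>>> {"name": "send_rows", "arguments": {"deltas": "0 0 -0.03 0; 0 0 -0.07 0; 0 0 -0.11 0; 0 0 -0.12 0; 0 0 -0.12 0"}}

```text
t: 29.45
eef_pos: [0.5408, -0.3956, 0.1097]
tool_rot: [-0.012, -0.167, 0.986, -0.013]
contact_force: [0.1, -0.4, -1.8]
gripper_width: 0.392
grasp_force: 60.0
```

Run:
```python
from h import *
p=bot.read_camera('wrist'); P=tool()[0]; lat(p,P[2]+.030); print(tool()[3]['q'].round(2),tool()[3]['grasp_force']); go([.547,.1285,.10],92.3)
```

```text
tcp [ 0.5396 -0.3955  0.1077] phi 109.2 roller y -0.0003 x 0.0004 skew 0.2 deg pinkpx 4258 F [-0.7 -0.3 -1.2] w 0.399
strip dy -0.0022 width 0.0094 roll -7 deg towards tool +y
[ 1.21  0.84 -1.1   1.6   0.82  1.23  1.84] 60.042972564697266
tcp [ 0.5396 -0.3955  0.1077] phi 109.2 -> rows [-0.1793  0.4925 -0.0075] spin 16.9
```

>>> {"name": "send_rows", "arguments": {"deltas": "-0.015 0.045 0 0; -0.03 0.09 0 0; -0.047 0.14 0 0; -0.065 0.19 0 0; -0.08 0.24 0 0"}}

```text
t: 30.0
eef_pos: [0.535, -0.1491, 0.0991]
tool_rot: [-0.014, -0.166, 0.986, -0.011]
contact_force: [1.5, 0.4, -0.2]
gripper_width: 0.397
grasp_force: 60.1
```

>>> {"name": "send_rows", "arguments": {"deltas": "-0.017 0.045 0 4; -0.035 0.09 0 8; -0.055 0.14 0 12; -0.075 0.19 0 15; -0.095 0.24 0 17"}}

```text
t: 30.5
eef_pos: [0.5455, 0.0964, 0.0919]
tool_rot: [-0.013, -0.018, 1.0, -0.014]
contact_force: [1.6, 0.1, -1.4]
gripper_width: 0.399
grasp_force: 60.1
```

Run:
```python
from h import *
p=bot.read_camera('wrist'); p=bot.read_camera('wrist'); P=tool()[0]; lat(p,P[2]+.030); go([.547,.129,.016],92.3)
C=cloud(p); k=(p['depth']>0)&(abs(C[...,0]-.505)<.012)&(abs(C[...,1]-.13)<.06)&(C[...,2]<.03); q=C[k]
for y in np.arange(.10,.158,.004):
    s=q[abs(q[:,1]-y)<.002]; print(round(y,3),s[:,2].mean().round(4) if len(s) else None,end=' | ')
```

```text
tcp [0.5447 0.1049 0.0935] phi 92.9 roller y 0.0014 x 0.0017 skew 0.3 deg pinkpx 4183 F [-0.5 -0.2 -1.5] w 0.399
strip dy 0.0003 width 0.0092 roll 1 deg towards tool +y
tcp [0.5447 0.1049 0.0935] phi 92.9 -> rows [-0.0054  0.0256  0.0769] spin 0.6
0.1 0.0061 | 0.104 0.006 | 0.108 0.0081 | 0.112 0.0143 | 0.116 0.0127 | 0.12 0.0105 | 0.124 0.0082 | 0.128 0.0066 | 0.132 0.0085 | 0.136 0.0108 | 0.14 0.0131 | 0.144 0.014 | 0.148 0.007 | 0.152 0.0061 | 0.156 0.0061 |
```

>>> {"name": "send_rows", "arguments": {"deltas": "-0.002 0.024 0 0.6; -0.002 0.024 0.04 0.6; -0.002 0.024 0.07 0.6; -0.002 0.024 0.077 0.6; -0.002 0.024 0.077 0.6"}}

```text
t: 31.1
eef_pos: [0.5447, 0.1167, 0.0146]
tool_rot: [-0.013, -0.014, 1.0, -0.014]
contact_force: [-0.2, -0.6, -0.5]
gripper_width: 0.397
grasp_force: 60.3
```

Run:
```python
from h import *
p=bot.read_camera('wrist'); p=bot.read_camera('wrist'); P=tool()[0]; lat(p,P[2]+.030); go([.545,.1291,-.0025],92.3)
```

```text
tcp [0.5467 0.1178 0.0171] phi 91.6 roller y 0.0001 x 0.0030 skew 0.2 deg pinkpx 4169 F [ 0.5 -0.1 -0.8] w 0.399
strip dy -0.0024 width 0.0092 roll -8 deg towards tool +y
tcp [0.5467 0.1178 0.0171] phi 91.6 -> rows [0.001  0.0119 0.0194] spin -0.7
```

>>> {"name": "send_rows", "arguments": {"deltas": "0 0.006 0 -0.7; 0 0.0118 0 -0.7; 0 0.0118 0.006 -0.7; 0 0.0118 0.008 -0.7; 0 0.0118 0.008 -0.7"}}

```text
t: 31.7
eef_pos: [0.5456, 0.1288, 0.0078]
tool_rot: [-0.011, -0.02, 1.0, -0.014]
contact_force: [0.2, 0.1, -1.4]
gripper_width: 0.393
grasp_force: 60.3
```

Run:
```python
from h import *
p=bot.read_camera('wrist'); print(tool()[3]['contact_force']); go([.545,.1291,-.003],92.3)
```

```text
[-0.2121819   0.85634468 -1.41066751]
tcp [0.5457 0.1288 0.008 ] phi 92.3 -> rows [0.0004 0.0006 0.011 ] spin 0.0
```

>>> {"name": "send_rows", "arguments": {"deltas": "0 0 0.005 0; 0 0 0.009 0; 0 0 0.0105 0; 0 0 0.0105 0"}}

```text
t: 32.15
eef_pos: [0.5456, 0.129, -0.0023]
tool_rot: [-0.011, -0.02, 1.0, -0.014]
contact_force: [0.1, 0.6, -1.2]
gripper_width: 0.399
grasp_force: 60.4
```

>>> {"name": "send_rows", "arguments": {"deltas": "0 0 0 0; 0 0 0 0; 0 0 0 0", "claw": 0.56}}

```text
t: 32.45
eef_pos: [0.5458, 0.1288, -0.0022]
tool_rot: [-0.011, -0.02, 1.0, -0.014]
contact_force: [0.0, -0.0, -0.3]
gripper_width: 0.559
grasp_force: 0.0
```

Run:
```python
from h import *
p=bot.read_camera('wrist'); lat(p,.0268)
p=bot.read_camera('top'); marks(p,'roller2_c')
```

```text
tcp [ 0.5458  0.1288 -0.0021] phi 92.3 roller y -0.0006 x 0.0012 skew -0.1 deg pinkpx 4173 F [-1.2  0.7 -0.1] w 0.56
strip dy -0.0007 width 0.0093 roll -2 deg towards tool +y
roller2_c []
```

>>> {"name": "send_rows", "arguments": {"deltas": "0 0 -0.03 0; 0 0 -0.058 0; 0.035 0 -0.058 0; 0.072 0 -0.058 0; 0.072 0 -0.058 0"}}

```text
t: 33.1
eef_pos: [0.47, 0.1269, 0.0571]
tool_rot: [-0.012, -0.022, 1.0, -0.015]
contact_force: [0.8, -0.4, 0.6]
gripper_width: 0.559
grasp_force: 0.0
```

>>> {"name": "send_rows", "arguments": {"deltas": "0 0 0 0; 0 0 0 0; 0 0 0.03 0; 0 0 0.058 0; 0 0 0.06 0", "claw": 0}}

```text
t: 33.6
eef_pos: [0.4727, 0.125, -0.0052]
tool_rot: [-0.013, -0.02, 1.0, -0.014]
contact_force: [-0.1, -0.7, 0.8]
gripper_width: -0.005
grasp_force: 0.0
```

Run:
```python
from h import *
p=bot.read_camera('wrist'); t=tool(); print(t[3]['contact_force'],t[3]['gripper_width']); go([.4765,.1264,-.006],92.3); go([.6055,.1317,-.006],92.3)
```

```text
[-0.01652716  0.16544019 -0.08063159] 0.0011266435828361392
tcp [ 0.4733  0.1257 -0.0039] phi 92.3 -> rows [-0.0033  0.0006  0.002 ] spin 0.0
tcp [ 0.4733  0.1257 -0.0039] phi 92.3 -> rows [-0.1324  0.0007 -0.0013] spin 0.0
```

>>> {"name": "send_rows", "arguments": {"deltas": "-0.01 0 0.001 0; -0.025 0 0.001 0; -0.04 0 0.001 0; -0.055 0 0 0; -0.07 0 0 0"}}

```text
t: 34.15
eef_pos: [0.546, 0.1292, -0.0026]
tool_rot: [-0.01, -0.02, 1.0, -0.013]
contact_force: [-0.3, -1.6, -0.8]
gripper_width: 0.0
grasp_force: 0.4
```

>>> {"name": "send_rows", "arguments": {"deltas": "-0.015 0 -0.001 0; -0.03 0 -0.001 0; -0.045 0 -0.001 0; -0.055 0 -0.001 0; -0.06 0 -0.001 0"}}

```text
t: 34.65
eef_pos: [0.6051, 0.1315, -0.0035]
tool_rot: [-0.01, -0.02, 1.0, -0.013]
contact_force: [-2.2, -0.1, 2.3]
gripper_width: 0.004
grasp_force: 1.2
```

>>> {"name": "send_rows", "arguments": {"deltas": "-0.002 0 0 0; -0.004 0 0 0; -0.006 0 0 0; -0.006 0 0 0"}}

```text
t: 35.05
eef_pos: [0.6051, 0.1315, -0.0044]
tool_rot: [-0.014, -0.021, 1.0, -0.015]
contact_force: [-14.4, -2.6, 11.4]
gripper_width: -0.001
grasp_force: 7.2
```

Run:
```python
from h import *
p=bot.read_camera('wrist'); t=tool(); print(t[0],t[3]['contact_force'])
```

```text
[ 0.60512183  0.1314883  -0.0044032 ] [-14.28596251  -1.81428656  12.14866003]
```

Both rollers are home. I'll back out, look, and go to the far side of the pull.

>>> {"name": "send_rows", "arguments": {"deltas": "0.01 0 0 0; 0.025 0 -0.04 0; 0.05 0 -0.09 0; 0.08 0 -0.14 0; 0.09 0 -0.16 0"}}

```text
t: 35.6
eef_pos: [0.5221, 0.133, 0.1597]
tool_rot: [-0.01, -0.021, 1.0, -0.014]
contact_force: [0.3, -0.4, 0.8]
gripper_width: -0.004
grasp_force: 0.0
```

Run:
```python
from h import *
p=bot.read_camera('wrist'); p=bot.read_camera('wrist'); save(p,'w9.png',1.5); go([.589,.405,.12],92.3)
```

```text
tcp [0.5234 0.1342 0.1617] phi 92.5 -> rows [-0.0776  0.2688  0.0333] spin 0.2
```

View pics/w9.png

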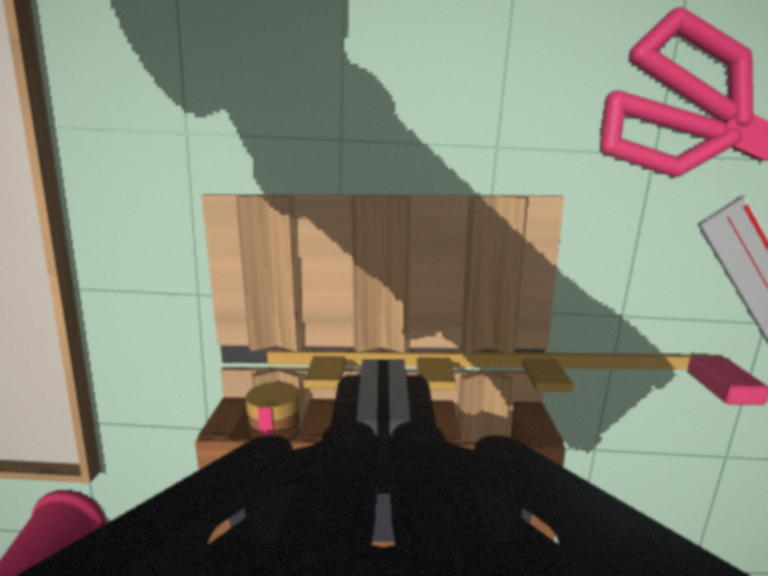

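>>> {"name": "send_rows", "arguments": {"deltas": "-0.03 0.04 0 0; -0.05 0.09 0 0; -0.075 0.14 0 0; -0.075 0.19 0 0; -0.075 0.235 0 0"}}

```text
t: 36.2
eef_pos: [0.5898, 0.3671, 0.1475]
tool_rot: [-0.011, -0.019, 1.0, -0.014]
contact_force: [0.8, 0.3, 0.4]
gripper_width: -0.002
grasp_force: 0.0
```

>>> {"name": "send_rows", "arguments": {"deltas": "0 0.034 0 0; 0 0.034 0 0; 0 0.034 0 0"}}

```text
t: 36.5
eef_pos: [0.5868, 0.4006, 0.1471]
tool_rot: [-0.011, -0.021, 1.0, -0.014]
contact_force: [0.1, -0.7, 0.2]
gripper_width: -0.001
grasp_force: 0.0
```

Run:
```python
from h import *
p=bot.read_camera('wrist'); go([.589,.403,.007],92.3); marks(p,'keeper_grip'); O[1]-=.0015
for im in (p,bot.read_camera('top'),bot.read_camera('side')):
    C=cloud(im); hsv=cv2.cvtColor(im['img'],cv2.COLOR_RGB2HSV); 
    for g in (-.075,0):
        a=np.array(mag(-.008,g,0)); D=C-a; n=np.array([-np.sin(Y),np.cos(Y)]); lt=D[...,:2]@n; ax=D[...,:2]@np.array([np.cos(Y),np.sin(Y)])
        k=(im['depth']>0)&(abs(ax)<.008)&(abs(lt)<.016)&(C[...,2]>.03)&(C[...,2]<.05); pk=k&(hsv[...,0]>155)&(hsv[...,0]<179)&(hsv[...,1]>100)
        print(g,k.sum(),pk.sum(), (np.percentile(lt[k],[2,98]).round(4),np.percentile(lt[pk],[3,50,97]).round(4),C[...,2][pk].mean().round(4)) if pk.sum() else '')
```

```text
tcp [0.5877 0.399  0.1472] phi 92.3 -> rows [-0.0046  0.008   0.14  ] spin -0.0
keeper_grip [(0.83, [0.5893, 0.3629, 0.0348], [217, 181])]
-0.075 0 0 
0 0 0 
-0.075 0 0 
0 0 0 
-0.075 61 14 (array([-0.0158,  0.0135]), array([-0.0043, -0.0005,  0.0048]), np.float64(0.046))
0 59 11 (array([-0.0156,  0.0128]), array([-0.0033, -0.0005,  0.0053]), np.float64(0.0469))
```

Both strips are on top, within about 1 mm. Now close the keeper.

>>> {"name": "send_rows", "arguments": {"deltas": "-0.004 0.008 0.04 0; -0.004 0.008 0.09 0; -0.004 0.008 0.13 0; -0.004 0.008 0.137 0; -0.004 0.008 0.137 0"}}

```text
t: 37.2
eef_pos: [0.5881, 0.4029, 0.0105]
tool_rot: [-0.012, -0.019, 1.0, -0.014]
contact_force: [0.4, -0.1, 0.2]
gripper_width: -0.002
grasp_force: 0.0
```

Run:
```python
from h import *
p=bot.read_camera('wrist'); print(tool()[3]['contact_force']); go(mag(-.032,.2195,.01),92.3)
```

```text
[-0.6599408   0.17964714  1.55340593]
tcp [0.5888 0.4045 0.0127] phi 92.3 -> rows [-0.0004 -0.0519  0.004 ] spin -0.0
```

>>> {"name": "send_rows", "arguments": {"deltas": "0 -0.012 0.003 0; 0 -0.024 0.003 0; 0 -0.036 0.003 0; 0 -0.046 0.003 0; 0 -0.052 0.003 0"}}

```text
t: 37.75
eef_pos: [0.5909, 0.3507, 0.0102]
tool_rot: [-0.01, -0.019, 1.0, -0.014]
contact_force: [1.1, 0.8, 1.0]
gripper_width: -0.005
grasp_force: 0.8
```

>>> {"name": "send_rows", "arguments": {"deltas": "0 -0.002 0 0; 0 -0.004 0 0; 0 -0.004 0 0"}}

```text
t: 38.05
eef_pos: [0.5908, 0.35, 0.0101]
tool_rot: [-0.01, -0.02, 1.0, -0.012]
contact_force: [4.3, 4.3, 1.0]
gripper_width: -0.004
grasp_force: 2.2
```

Run:
```python
from h import *
p=bot.read_camera('wrist'); t=tool(); print(t[0],t[3]['contact_force'],mag(-.032,.2195,.01)); marks(p,'keeper_grip')
```

```text
[0.59082417 0.34996207 0.01015772] [2.56518901 3.70959441 0.70606922] [np.float64(0.5912168508954408), np.float64(0.35253895236657895), 0.01]
keeper_grip [(0.62, [0.5929, 0.325, 0.037], [203, 259])]
```

>>> {"name": "send_rows", "arguments": {"deltas": "0 -0.002 0 0; 0 -0.004 0 0; 0 -0.004 0 0; 0 -0.004 0 0"}}

```text
t: 38.55
eef_pos: [0.5908, 0.3499, 0.0104]
tool_rot: [-0.01, -0.021, 1.0, -0.009]
contact_force: [5.0, 13.3, -5.4]
gripper_width: -0.0
grasp_force: 6.6
```

>>> {"name": "send_rows", "arguments": {"deltas": "0 0.01 0 0; 0 0.03 -0.03 0; 0.05 0.04 -0.08 0; 0.12 0.04 -0.13 0; 0.12 0.04 -0.16 0"}}

```text
t: 39.05
eef_pos: [0.4847, 0.3826, 0.1467]
tool_rot: [-0.013, -0.021, 1.0, -0.016]
contact_force: [0.2, -0.4, 1.1]
gripper_width: -0.002
grasp_force: 0.0
```

Run:
```python
from h import *
for n in ('top','side'):
    p=bot.read_camera(n); marks(p,'keeper_grip','roller2_c','roller3_c','chalk','tape','scissors','ruler')
x,y=pix(p,[.62,.15,.03]); save({'img':p['img'][y-65:y+65,x-85:x+85]},'s9.png',4.5)
```

```text
keeper_grip [(0.33, [0.6662, 0.0617, 0.0261], [243, 158]), (0.29, [0.6626, 0.059, 0.027], [244, 158])]
roller2_c [(0.55, [0.665, 0.0608, 0.0274], [243, 158])]
roller3_c [(0.82, [0.2579, -0.2482, 0.017], [332, 278]), (0.66, [0.2603, -0.3835, 0.0173], [372, 278]), (0.62, [0.6624, 0.1323, 0.0287], [223, 158]), (0.28, [0.6601, -0.4316, -0.0026], [379, 165])]
chalk [(0.74, [0.6642, 0.136, 0.0283], [222, 157]), (0.66, [0.5606, -0.2511, -0.0013], [330, 191])]
tape [(0.72, [0.659, -0.4287, -0.0024], [378, 165])]
scissors [(0.95, [0.4359, 0.3545, 0.0011], [157, 221]), (0.28, [0.7632, -0.2369, -0.0004], [325, 137])]
ruler []
keeper_grip [(0.92, [0.5909, 0.3257, 0.0345], [264, 135])]
roller2_c [(0.6, [0.6651, 0.0585, 0.0227], [304, 192])]
roller3_c [(0.81, [0.2567, -0.3863, 0.0226], [153, 376]), (0.74, [0.2578, -0.2507, 0.0189], [156, 312]), (0.73, [0.4328, 0.3545, 0.0004], [216, 142]), (0.59, [0.6619, 0.1325, 0.028], [298, 174])]
chalk [(0.54, [0.5563, -0.2534, 0.0043], [289, 298]), (0.54, [0.6661, -0.4277, 0.0011], [360, 369])]
tape [(0.83, [0.6676, -0.4303, 0.0006], [361, 370])]
scissors [(0.83, [0.4334, 0.3538, -0.0022], [216, 143])]
ruler [(0.97, [0.5963, 0.4399, -0.0026], [260, 124])]
```

View pics/s9.png

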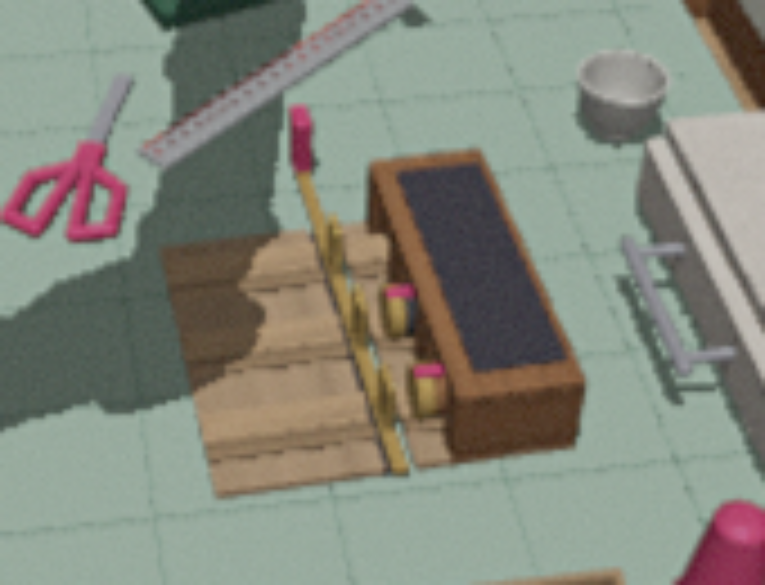

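The picture shows both rollers home with pink on top at (398,292) and (428,370). The keeper tabs stand before the grooves, the pull is at (300,140), and the bystanders are where they were.

```bash
python3 -c "
from station import bot
print(bot.hand_in())"
```

```text
the job is handed in; nothing more can be done
None
```

Job handed in: the two rollers present (mid-brown and dark steel) are fully home in the right and middle grooves with their strips on top, the keeper is pushed closed to its stop, and nothing else on the table was moved.

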